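# Hold the bearing-check pen on a roller pump's measuring disc

## Robot

A 6-joint arm with a two-finger parallel gripper is mounted at the origin on the work surface. World frame = base frame: x ahead of the robot, y to its left, z up, the work surface at z = 0. Lengths are in m, angles in degrees, forces in N, time in s.
With the tool pointing down it reaches from about 0.3 to 0.875 m from the base axis. Payload 6.4 kg.
Tool frame: the origin (TCP) lies midway between the tips of the shut fingers; the grasp point (between the pads) lies 19 mm behind it (env.hold_point_z is the distance from the TCP to the grasp point, in m); y points along the fingers, z is the direction in which the jaws open and shut, and the axes are right-handed (so a half turn about y gives the same grasp; the last joint's range is limited). The gripper opens to 88 mm and grips with 3 to 60 N. Pads are 18 mm wide; open, the fingers measure 123 mm over their backs; the gripper's body (75 mm by 187 mm) begins 45 mm behind the grasp point.
Start: joints at [-76.965, 10.359, 92.074, -0, 77.567, -11.82], TCP at [0.242, -0.522, 0.201] pointing down, gripper open.
Joint ranges: [-171.53, 171.53], [-51.25, 118.39], [17.06, 147.69], [-65.23, 245.23], [0, 150.52], [-178.68, 178.68]. Speed limits (degrees/s): [147.25, 147.25, 172.46, 180, 180, 180].

## Interface

Orientations are given as a 3x3 rotation matrix whose columns are the frame's x, y, z axes.
In Python, from rig import env gives the robot as it stands.
- The arm moves only by the tool move_arm, never from a script. Its argument "series" is a list that holds one entry, the list of rows, each a list of 7 numbers: the shift along the tool's x, y, z in mm, then the turn, a rotation vector about the tool's x, y, z in rad, then the opening in per cent of the stroke, from 0 (shut) to 100 (fully open). A call has 1 to 8 rows; each row shifts and turns the commanded pose from where the row before left it, along the tool's axes as they then stand; what a row does not reach is not made up. A row lasts 1/12 s, in which the tool goes at most 41.7 mm and 7.16 degrees, less where a joint would pass 70% of its speed; a pose out of reach is approached as far as the arm can. A call is refused whole if a number of a shift passes 41.7 or a number of a turn 0.125, either way. A call with a gripper value outside its range is refused whole. The fingers move at their own pace and stop on an object; "squeeze" is the grip in N (left out, the last holds). Time passes only in rows, so rows that do not move let the fingers close. It gives the time, the measured TCP pose, the force and the opening at its end, in the units of the state.
- env.sense(): the state, without advancing time (a new reading comes with each control period).
- env.capture(name): name is "scene" or "side" or "wrist"; returns (picture, depth): 400x640x3 uint8, red, green, blue; 400x640 float32, m along the optical axis (not along the pixel's ray), 0 where there is no reading.
- env.get_calibration(name): a dict with "camera_matrix" (3x3 intrinsics, pixels), "k1" (the pictures are not rectified: a ray, as slopes to the right and down, at radius r is drawn at 1 + k1 r^2 times it, then the intrinsics apply), "rvec" (rotation vector, rad) and "tvec" (3), from world to camera coordinates, as OpenCV has them; the wrist camera has in their place "hand_eye" (4x4, takes a point from camera to tool coordinates, whose origin is the TCP and whose axes are the tool frame's). Camera axes: x right, y down, z forward; pixel columns grow to the right and rows downward; lengths in m; the calibration is good to about 2 mm. A picture is of the moment at which its call begins: read the wrist's pose just before it. get_calibration takes no time and is no camera call.
- env.sign_off(): hands the job in, once; it reports no verdict.
The state is a dict: "t": time; "joint_pos": joint angles; "qd": joint speeds; "tau": joint torques, N m; "ee_pos": TCP position; "tcp_rot": TCP orientation; "wrist_force": force on the tool from outside, world axes, zero at the start; "ft_torque": the same for the moment, N m; "width": opening from 0.0 (shut) to 1.0 (fully open).
Only numpy, scipy, OpenCV 4.12 (cv2) and the standard library are available. Lean on these libraries where they do the work, as an engineer would, in place of code of your own. Each camera call takes 0.05 s, during which the arm holds its last target.

## Task

The roller pump is about to be started for its bearing check. First swing its red-knobbed cam lever fully home so that the sliding track is locked, then take the yellow bearing-check pen out of its charging dock and hold it square to the face of the blue-ringed measuring disc on the bearing cap, its tip on the black dot in the middle and pressed lightly, so that the sprung tip is about half in. Finish while still holding the pen steadily there in the gripper, never jab the pump with it, and leave everything else on the trolley where it stands.

Things in the scene. Friction and masses are not known exactly. Their poses are not given: they have to be found in the camera images.
- pump: laboratory roller pump, fixed: ivory casing 300 mm long (its x) by 220 wide, flat deck 95 mm above the trolley. Origin: centre of the underside; the control panel is at its front (-x). On the deck: rotor in the middle, over it a grey bearing cap on an arm from the rear, on its left (+y) the green sliding track and the cam lever; carrying handle across the rear, 148 mm above the trolley.
- cam_lever (a joint): lever angle in rad about a vertical pivot, growing anticlockwise from above. 0 = open, bar 85 degrees anticlockwise from the pump's +x (out over the left edge); 1.658 = fully home on its stop, track locked, bar along the left edge pointing to the pump's front (-x). Starts near open; friction 0.10 N m (1.5 N at the knob); stays where left. Its eccentric pushes the green track 6 mm to the rotor.
- lever_pivot (a point): point on the lever's vertical pivot axis (fixed to the pump, at pump x 0, y +89 mm), at the mid-height of the knob, 129 mm above the trolley. Axes as the pump.
- lever_knob (a point): centre of the red upright knob: round, 24 mm across, 40 mm high (107 to 147 mm above the trolley), 85 mm from the pivot axis. Its x axis points along the bar away from the pivot, z up. The bar is 11 mm thick, centred 119 mm above the trolley. Nothing else stands beside the knob; the deck or its edge is below.
- spot (a point): centre of the measuring disc's face: steel disc 26 mm across bonded on the bearing cap, blue ring, white inside, black 6 mm dot in the middle. z axis: out of the face, square to it; the face is tilted 20 degrees from level, so z leans from upright towards the pump's front (-x). It lies at pump x -3 mm, y 0, 169 mm above the trolley. Rigid.
- pen_center (a point): centre of the pen, half-way along its 150 mm; z axis along the pen from tip to top. Yellow box body 24 mm (its x) by 20 (its y), from 30 mm below this point to 74 above; under it a black nose 14 mm across and the steel tip. In its dock it stands upright, tip down, centre 85 mm and top 160 mm above the trolley; grip it across either pair of faces above the dock. Mass 0.11 to 0.18 kg.
- tip_end (a point): outer end of the pen's round steel tip (7 mm thick), 75 mm from the pen's centre along -z when the tip is out. Axes as the pen.
- pen_tip (a joint): how far the sprung tip is pressed into the pen, in m: 0 = out, 0.010 = fully in (a hard stop). The spring pushes with 1 N at 0, 3 N half-way and 5 N at 0.010.
- pen: the whole pen; origin at the end of the free tip, z up along the pen.
- dock: charging dock, heavy and fixed: dark base 100 x 85 x 10 mm with a tower 51 x 48 mm, 85 mm high, whose pocket (27 x 23 mm, 30 mm deep) holds the pen's body loosely; the pen is drawn straight up at least 75 mm to clear it. Origin: centre of the underside.
- driver_stand: bystander: blue block 90 x 75 mm holding two upright screwdrivers, 128 mm high in all. Origin: centre of the underside.
- bottle: bystander: white bottle, 60 mm across, 150 mm high. Origin: centre of the underside.
- cover: bystander: clear plastic pump cover laid aside, 130 x 150 mm, 61 mm high with its handle. Origin: centre of the underside.
- handmeter: bystander: orange hand-held meter lying flat, 160 x 78 x 45 mm. Origin: centre of the underside.
- tape_roll: bystander: roll of yellow tape lying flat, 96 mm across, 24 mm high. Origin: centre of the underside.
Not all that is in view belongs to the job. What is shaped like the pen but pink, purple or turquoise is not meant.

How it is judged (in metres and radians):
On the way, in this order (a step that is already met when the one before it is completed fails the run):
1. the cam lever is swung fully home, locking the track (value of joint cam_lever above 1.52 rad), for 0.2 s.
2. the pen is drawn out of its dock, held in the fingers (z of pen_center in the frame of dock above 0.125 m and contact force between pen and dock below 0.05 N and contact force between the fingers and pen above 1 N), for 0.2 s.
3. the pen is held on the dot, square to the disc, its tip pressed lightly (value of joint cam_lever above 1.52 rad and distance between tip_end and spot below 0.008 m and angle between the z axis of pen_center and the z axis of spot, either way round below 0.16 rad and value of joint pen_tip between 0.0015 and 0.0088 m and contact force between pen and pump between 0.7 and 7 N and contact force between the fingers and pen above 1 N and contact force between pen and dock below 0.05 N), for 0.5 s.
At the end, for the whole second after the job is handed in: The pen is still gripped and at rest, its tip within 8 mm of the disc's centre, its axis within 0.16 rad (9 degrees) of square to the disc, the sprung tip 1.5 to 8.8 mm in, pushing on the pump with 0.7 to 7 N; the pen touches the dock no more and the lever is within 0.14 rad (8 degrees) of its stop (all of step 3 and linear speed of pen below 0.02 m/s); the arm keeps its last pose, push and grip.
It fails at once if the pen is jabbed against the pump (over 15 N) (contact force between pen and pump above 15 N).
It fails at once if something else on the trolley is pushed more than 30 mm or knocked over (distance of any of driver_stand, bottle, cover, handmeter, tape_roll from where it was at the start of the episode above 0.03 m or angle between any of driver_stand, bottle, cover, handmeter, tape_roll's own z axis and vertical above 0.5 rad).
It also fails if it takes over 67 s, if anything falls off the work surface, if the arm or the gripper's body presses on something with over 40 N, if the wrist force passes 120 N, or if a joint passes its speed limit or range.

## Working session

There is one attempt and no reset: what is moved stays moved. The work goes in short steps, Python scripts to look and compute and a tool call to move; the robot and the scene stay as the last step left them, time stands still between calls to the robot, and variables do not carry over. Pictures are saved under pics/ and viewed, and the job is handed in when it is done.

Besides the shell and the picture viewer there is one more tool, called by a JSON object that holds its "method" and its "body", one argument or row to a line. move_arm: Moves the arm, as the interface text tells. Its arguments: {"type":"object","properties":{"series":{"type":"array"},"squeeze":{"type":"number"}},"required":["series"]}

```bash
ls; mkdir -p pics; python3 - <<'E'
from rig import env
import cv2,numpy as np
for n in ["scene","side","wrist"]:
    s=env.sense()
    p,d=env.capture(n); cv2.imwrite(f"pics/{n}0.png",p[:,:,::-1]); np.savez(f"{n}0.npz",p=p,d=d,T=s["ee_pos"],R=s["tcp_rot"])
    print(n,env.get_calibration(n))
print(env.sense(), env.hold_point_z)
E
```

```text
pics
scene {'camera_matrix': array([[448.70345633,   0.        , 316.17598702],
       [  0.        , 448.70345633, 201.39138184],
       [  0.        ,   0.        ,   1.        ]]), 'k1': 0.004092471931543628, 'rvec': array([ 2.5297892 ,  0.68012002, -0.16621893]), 'tvec': array([-0.47757784, -0.11421275,  1.27262789])}
side {'camera_matrix': array([[379.68952971,   0.        , 317.42051107],
       [  0.        , 379.68952971, 196.23362513],
       [  0.        ,   0.        ,   1.        ]]), 'k1': -0.05888476325249968, 'rvec': array([ 0.32512679, -2.63634193,  1.48477843]), 'tvec': array([0.4908559 , 0.13092267, 0.99208985])}
wrist {'camera_matrix': array([[313.48179187,   0.        , 314.86554556],
       [  0.        , 313.48179187, 197.09277596],
       [  0.        ,   0.        ,   1.        ]]), 'k1': -0.03583787020477896, 'hand_eye': array([[-6.96969374e-04,  9.50537767e-01,  3.10608221e-01,
        -8.05054912e-02],
       [ 9.30518832e-06, -3.10608290e-01,  9.50538000e-01,
        -1.84659615e-01],
       [ 9.99999757e-01,  6.65386143e-04,  2.07639533e-04,
        -8.15
[... 177 characters left out ...]
e+01, -4.70161315e-04,
        7.75666643e+01, -1.18207986e+01]), 'qd': array([-0.07155257, -0.20698193, -0.1750259 , -0.03814287, -0.06469122,
        0.00570147]), 'tau': array([ 1.29700811e-04, -4.34230292e+01, -3.42178810e+01,  7.00922264e-02,
        3.56108334e-02, -8.77225921e-05]), 'ee_pos': array([ 0.24157708, -0.52128888,  0.20012918]), 'tcp_rot': array([[-9.07382582e-01, -3.07041811e-04,  4.20305550e-01],
       [-4.20305580e-01,  1.29092471e-03, -9.07381702e-01],
       [-2.63978699e-04, -9.99999120e-01, -1.30041398e-03]]), 'wrist_force': array([-0.20126865, -0.09159997, -0.73241461]), 'ft_torque': array([ 0.01763814, -0.00361124, -0.0152208 ]), 'width': 0.999141996882361} 0.0187
```

View pics/scene0.png

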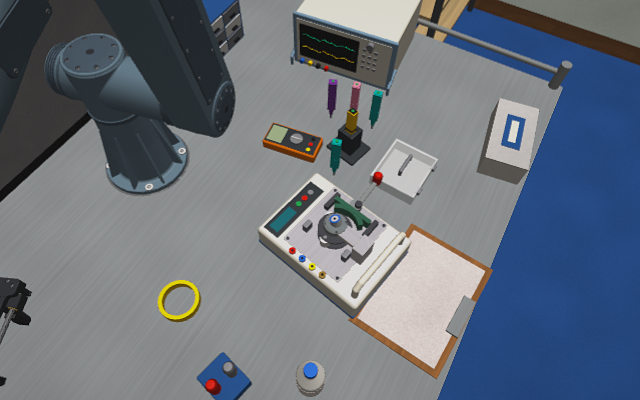

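View pics/side0.png

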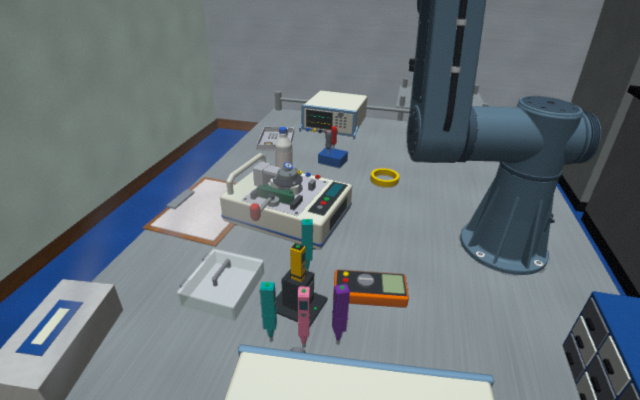

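View pics/wrist0.png

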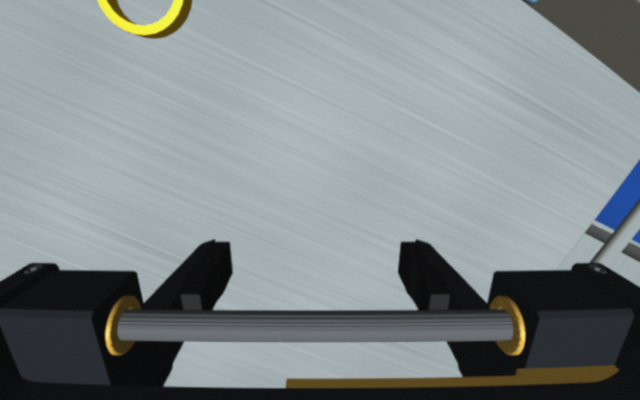

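The scene view shows the pump at about (335,240), the red knob at (378,177), the yellow pen at (351,118) and the disc at (335,218). The coloured decoy pens stand around the dock. Next I'll crop and measure.

```bash
cat > h.py <<'E'
import numpy as np,cv2
from rig import env
def pose(n,T=None,R=None):
    c=env.get_calibration(n)
    if n=="wrist":
        H=c["hand_eye"]; return c,R@H[:3,:3],R@H[:3,3]+T   # cam->world
    Rc=cv2.Rodrigues(c["rvec"])[0]; return c,Rc.T,-Rc.T@c["tvec"]
def ray(n,uv,T=None,R=None):
    c,A,o=pose(n,T,R); K=c["camera_matrix"]; 
    p=cv2.undistortPoints(np.array([[uv]],float),K,np.array([c["k1"],0,0,0]))[0,0]
    return o,A@np.array([p[0],p[1],1.])
def at_z(n,uv,z,T=None,R=None):
    o,d=ray(n,uv,T,R); return o+d*(z-o[2])/d[2]
def at_d(n,uv,D,T=None,R=None):
    o,d=ray(n,uv,T,R); return o+d*D[int(round(uv[1])),int(round(uv[0]))]
def proj(n,P,T=None,R=None):
    c,A,o=pose(n,T,R); q=(np.atleast_2d(P)-o)@A
    x=q[:,:2]/q[:,2:]; x=x*(1+c["k1"]*(x**2).sum(1,keepdims=True)); K=c["camera_matrix"]
    return x*K[0,0]+K[:2,2]
def crop(n,f,x0,y0,w,h,s):
    im=cv2.imread(f)[y0:y0+h,x0:x0+w]; cv2.imwrite(n,cv2.resize(im,None,fx=s,fy=s,interpolation=cv2.INTER_CUBIC))
E
python3 - <<'E'
from h import *
crop("pics/c1.png","pics/scene0.png",250,70,200,150,4)
crop("pics/c1b.png","pics/scene0.png",250,170,200,150,4)
crop("pics/c2.png","pics/side0.png",170,130,200,150,4)
crop("pics/c3.png","pics/side0.png",230,210,200,150,4)
E
```

```text
(no output)
```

View pics/c1.png

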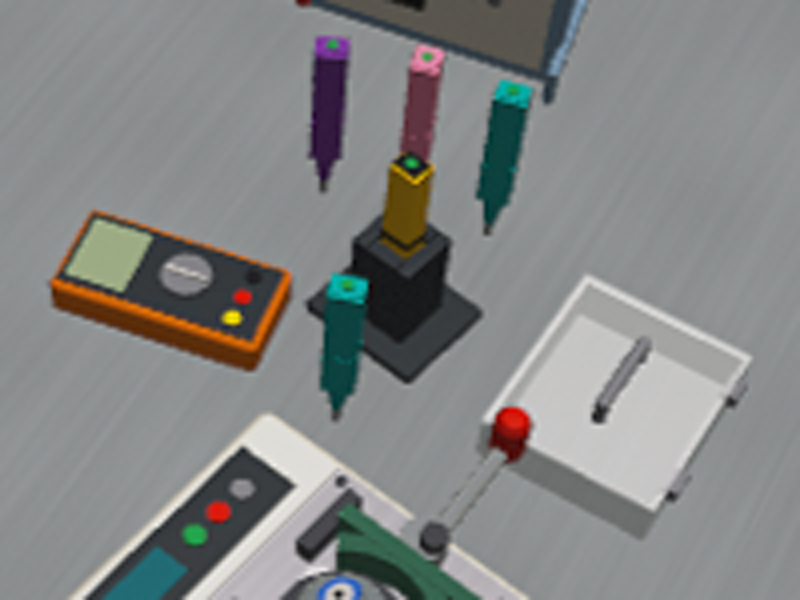

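View pics/c1b.png

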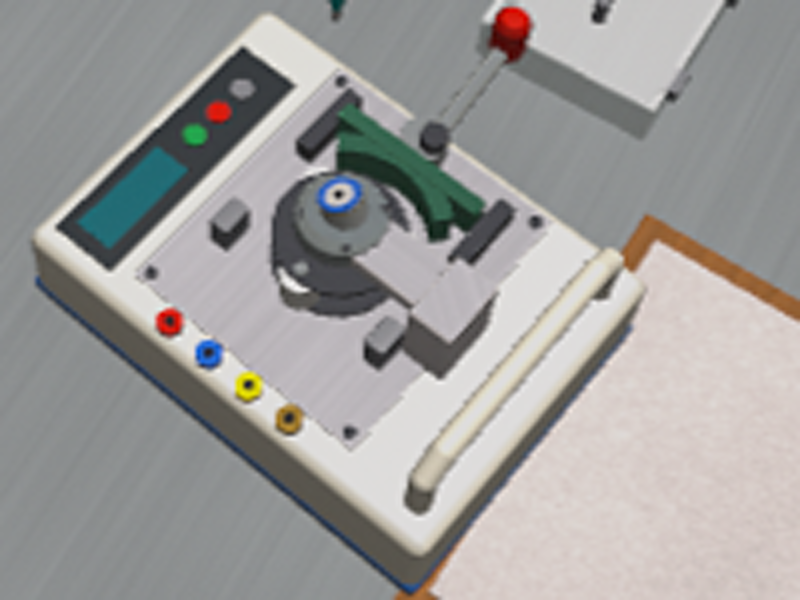

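View pics/c2.png

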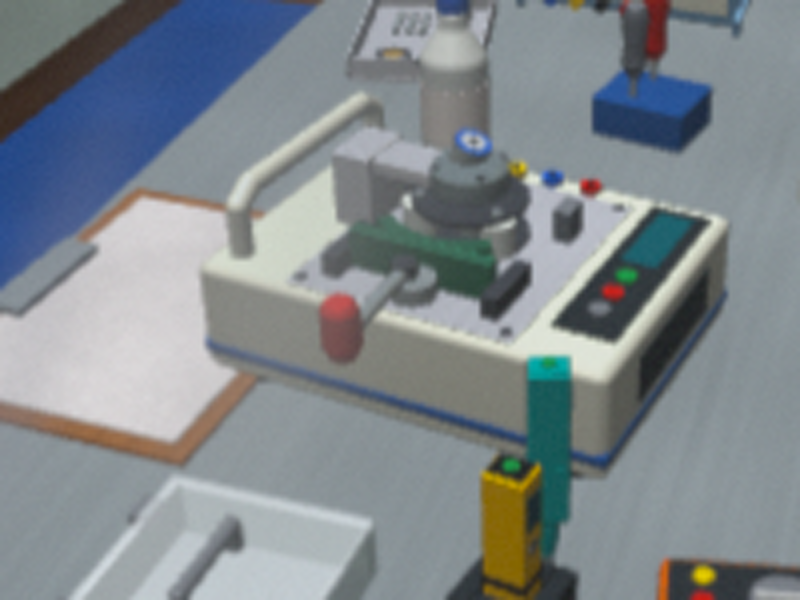

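View pics/c3.png

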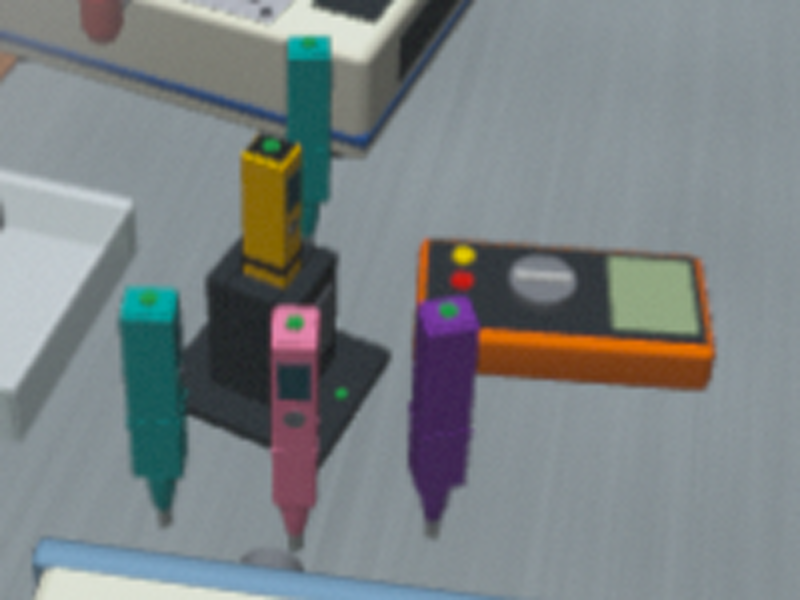

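```bash
python3 - <<'E'
from h import *
np.set_printoptions(precision=4,suppress=True)
S=np.load("scene0.npz")["d"];D=np.load("side0.npz")["d"]
def tri(a,b):
    o1,d1=ray("scene",a);o2,d2=ray("side",b)
    st=np.linalg.lstsq(np.c_[d1,-d2],o2-o1,rcond=None)[0]
    p,q=o1+d1*st[0],o2+d2*st[1]; return (p+q)/2,np.linalg.norm(p-q)
pts={"pentop":((352.75,110.75),(297.75,246.5),.16),"knobtop":((378,174),(255,205),.147),"pivot":((358.5,203.75),(271.25,196.25),None),"spot":((334.75,218.75),(288.25,165.5),.169)}
for k,(a,b,z) in pts.items():
    print(k,"tri",*tri(a,b),"depth",at_d("scene",a,S),at_d("side",b,D), "atz",at_z("scene",a,z) if z else "", at_z("side",b,z) if z else "")
def c3(u,v):return (230+u/4,210+v/4)
def c1(u,v):return (250+u/4,70+v/4)
dec={"purple":(c1(333,45),c3(449,311)),"pink":(c1(427,57),c3(294,323)),"tealfar":(c1(513,90),c3(149,300)),"tealnear":(c1(348,286),c3(309,43))}
for k,(a,b) in dec.items(): print(k,*tri(a,b),at_d("scene",a,S),at_d("side",b,D))
E
```

```text
pentop tri [0.4683 0.3292 0.1596] 0.0011427703614081924 depth [0.4689 0.3293 0.1598] [0.4676 0.3296 0.1601] atz [0.469  0.3291 0.16  ] [0.4677 0.3294 0.16  ]
knobtop tri [0.6094 0.1931 0.1458] 0.0010629461847027307 depth [0.6105 0.191  0.1492] [0.6083 0.1944 0.1468] atz [0.6101 0.1925 0.147 ] [0.6081 0.1947 0.147 ]
pivot tri [0.6015 0.1089 0.121 ] 0.002384993739633915 depth [0.6035 0.1067 0.1257] [0.599  0.1121 0.1233] atz  
spot tri [0.5824 0.0218 0.1674] 0.0014672943278986451 depth [0.5839 0.0202 0.171 ] [0.5805 0.0252 0.1694] atz [0.5835 0.0212 0.169 ] [0.5808 0.0244 0.169 ]
purple [0.3684 0.4053 0.1494] 0.0025383905057244434 [0.3706 0.4036 0.1514] [0.3667 0.4083 0.153 ]
pink [0.43   0.4283 0.1494] 0.0011711932874802079 [0.4307 0.4281 0.1497] [0.4291 0.4294 0.1508]
tealfar [0.494  0.4309 0.1492] 0.0015873171693423778 [0.495  0.4305 0.1499] [0.4922 0.4332 0.1519]
tealnear [0.477  0.2274 0.1489] 0.0023722282380270396 [0.4792 0.2254 0.1521] [0.4753 0.229  0.1504]
```

```bash
python3 - <<'E'
from h import *
np.set_printoptions(precision=4,suppress=True)
for n in ["scene","side"]:
    d=np.load(n+"0.npz")["d"]; c,A,o=pose(n); K=c["camera_matrix"]
    v,u=np.mgrid[0:400,0:640]; uv=np.stack([u,v],-1).reshape(-1,1,2).astype(float)
    p=cv2.undistortPoints(uv,K,np.array([c["k1"],0,0,0]))[:,0]
    W=(np.c_[p,np.ones(len(p))]*d.reshape(-1,1))@A.T+o
    np.save(n+"W.npy",W.reshape(400,640,3))
    m=(d.ravel()>0)&(abs(W[:,2]-.095)<.006)&(np.hypot(W[:,0]-.58,W[:,1]-.02)<.21)
    m2=np.zeros((400,640),np.uint8);m2[m.reshape(400,640)]=255
    nl,lab,st,_=cv2.connectedComponentsWithStats(m2); k=1+st[1:,4].argmax(); q=W[lab.ravel()==k]
    print(n,len(q),q[:,2].mean(),cv2.minAreaRect((q[:,:2]*1000).astype(np.float32)))
E
```

```text
scene 7052 0.09575167373389709 ((586.12060546875, 20.064231872558594), (219.5244140625, 299.3482971191406), 79.20995330810547)
side 2044 0.0950753652794733 ((519.343017578125, 35.209999084472656), (220.5133056640625, 167.19284057617188), 80.09307098388672)
```

{"method": "move_arm", "body": {
  "series": [
    [[-31.7, -7, -24.7, 0, 0, 0, 100], [-31.7, -7, -24.7, 0, 0, 0, 100], [-31.7, -7, -24.7, 0, 0, 0, 100], [-31.7, -7, -24.7, 0, 0, 0, 100], [-31.7, -7, -24.7, 0, 0, 0, 100], [-31.7, -7, -24.7, 0, 0, 0, 100], [-31.7, -7, -24.7, 0, 0, 0, 100], [-31.7, -7, -24.7, 0, 0, 0, 100]]
  ]
}}

```text
t: 0.82
ee_pos: [0.3891, -0.2339, 0.2571]
tcp_rot: [[-0.908, 0.0, 0.42], [-0.42, 0.0, -0.908], [-0.0, -1.0, 0.0]]
wrist_force: [1.6, -0.3, 0.0]
width: 1.004
```

{"method": "move_arm", "body": {
  "series": [
    [[-31.7, -7, -24.7, 0, 0, 0, 100], [-31.7, -7, -24.7, 0, 0, 0, 100], [-31.7, -7, -24.7, 0, 0, 0, 100], [-31.7, -7, -24.7, 0, 0, 0, 100], [-31.7, -7, -24.7, 0, 0, 0, 100], [-31.7, -7, -24.7, 0, 0, 0, 100], [-31.7, -7, -24.7, 0, 0, 0, 100], [-31.7, -7, -24.7, 0, 0, 0, 100]]
  ]
}}

```text
t: 1.48
ee_pos: [0.5362, 0.0522, 0.313]
tcp_rot: [[-0.907, -0.0, 0.421], [-0.421, -0.0, -0.907], [0.0, -1.0, 0.0]]
wrist_force: [-0.0, -1.4, 0.2]
width: 1.002
```

{"method": "move_arm", "body": {
  "series": [
    [[-31.4, 0, -24.3, 0, 0, 0, 60], [-31.4, 0, -24.3, 0, 0, 0, 60], [-31.4, 0, -24.3, 0, 0, 0, 60], [-31.4, 0, -24.3, 0, 0, 0, 60], [0, 0, 0, 0, -0.116, 0, 60], [0, 0, 0, 0, -0.116, 0, 60], [0, 0, 0, 0, -0.116, 0, 60], [0, 0, 0, 0, -0.116, 0, 60]]
  ]
}}

```text
t: 2.15
ee_pos: [0.6087, 0.1915, 0.3119]
tcp_rot: [[-0.618, -0.001, 0.786], [-0.786, -0.0, -0.618], [0.001, -1.0, -0.001]]
wrist_force: [1.1, 0.2, -0.1]
width: 0.602
```

{"method": "move_arm", "body": {
  "series": [
    [[0, 0, 0, 0, -0.116, 0, 60], [0, 0, 0, 0, -0.116, 0, 60], [0, 0, 0, 0, -0.116, 0, 60], [0, 0, 0, 0, -0.116, 0, 60], [0, 0, 0, 0, -0.116, 0, 60], [0, 0, 0, 0, 0, 0, 60]]
  ]
}}

```text
t: 2.65
ee_pos: [0.6087, 0.191, 0.3123]
tcp_rot: [[-0.089, -0.001, 0.996], [-0.996, -0.0, -0.089], [0.0, -1.0, -0.001]]
wrist_force: [-0.6, 0.9, 0.2]
width: 0.6
```

```bash
python3 - <<'E'
from h import *
s=env.sense();print(s)
p,d=env.capture("wrist"); cv2.imwrite("pics/w1.png",p[:,:,::-1]); np.savez("w1.npz",p=p,d=d,T=s["ee_pos"],R=s["tcp_rot"])
E
```

```text
{'t': 2.65, 'joint_pos': array([6.78081959e+00, 1.47108336e+01, 7.41848701e+01, 7.59228326e-04,
       9.11598962e+01, 1.18735152e+01]), 'qd': array([-1.29196643e-01, -9.10214479e-03, -8.01452505e-02,  4.80639460e-02,
       -1.42273442e-01,  1.16176100e+01]), 'tau': array([ 9.47779597e-03, -4.95422924e+01, -3.65704465e+01,  7.74024962e-02,
        9.15236160e-03, -1.65552557e+00]), 'ee_pos': array([0.60869496, 0.19101029, 0.3122934 ]), 'tcp_rot': array([[-8.87669648e-02, -9.65178328e-04,  9.96051954e-01],
       [-9.96052404e-01, -1.01421220e-04, -8.87671032e-02],
       [ 1.86696888e-04, -9.99999529e-01, -9.52365340e-04]]), 'wrist_force': array([-0.60167607,  0.94381947,  0.23167308]), 'ft_torque': array([-0.04182814, -0.06820751,  0.00140828]), 'width': 0.5997425743528323}
```

View pics/w1.png

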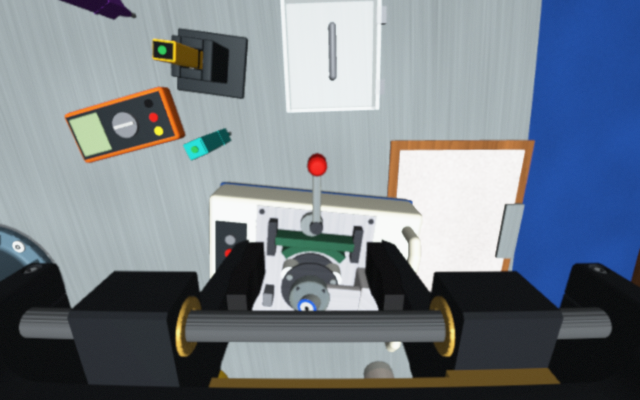

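```bash
python3 - <<'E'
from h import *
crop("pics/w1c.png","pics/w1.png",100,20,200,150,4)
crop("pics/w1d.png","pics/w1.png",250,140,160,180,4)
E
```

```text
(no output)
```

View pics/w1c.png

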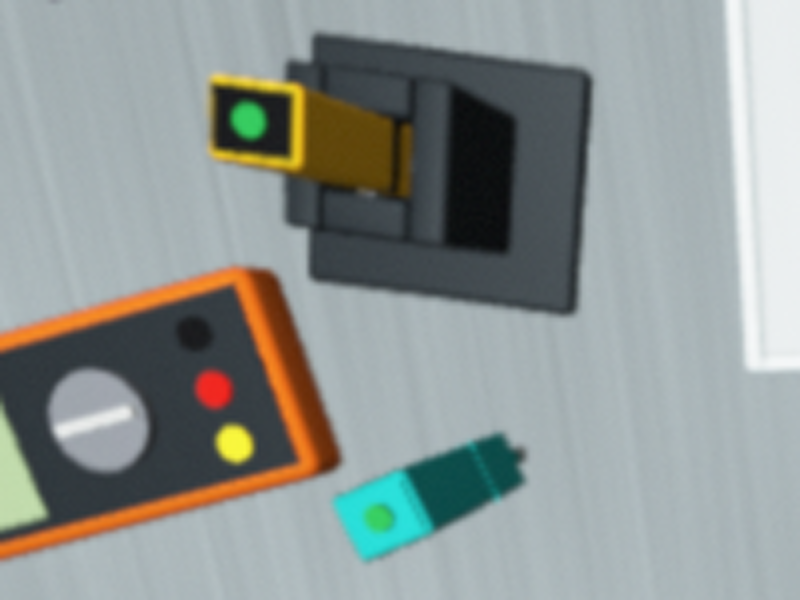

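View pics/w1d.png

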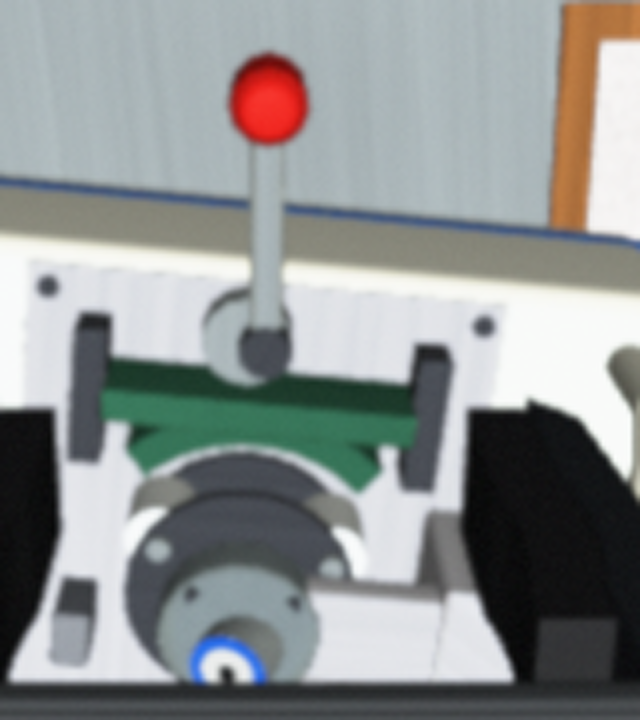

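```bash
python3 - <<'E'
from h import *
np.set_printoptions(precision=4,suppress=True)
w=np.load("w1.npz");T,R,d=w["T"],w["R"],w["d"]
def c(u,v):return (100+u/4,20+v/4)
def c2(u,v):return (250+u/4,140+v/4)
print("knob",at_z("wrist",c2(268,103),.147,T,R),at_d("wrist",c2(268,103),d,T,R))
print("pivot",at_z("wrist",c2(265,352),.127,T,R),at_d("wrist",c2(265,352),d,T,R))
print("spot",at_z("wrist",c2(227,672),.169,T,R),at_d("wrist",c2(227,672),d,T,R))
print("pentop",at_z("wrist",c(249,120),.16,T,R),at_d("wrist",c(249,120),d,T,R))
P=np.array([at_z("wrist",c(*q),.16,T,R) for q in [(212,77),(304,87),(298,170),(210,157)]])
print(P, P.mean(0)); e=np.diff(np.r_[P,P[:1]],axis=0); print(np.linalg.norm(e,axis=1),np.degrees(np.arctan2(e[:,1],e[:,0])))
B=np.array([at_z("wrist",c(*q),.01,T,R) for q in [(315,35),(590,72),(575,313),(311,277)]])
print(B,B.mean(0)); e=np.diff(np.r_[B,B[:1]],axis=0); print(np.linalg.norm(e,axis=1),np.degrees(np.arctan2(e[:,1],e[:,0])))
E
```

```text
knob [0.6108 0.1953 0.147 ] [0.6108 0.1953 0.147 ]
pivot [0.6026 0.1099 0.127 ] [0.6025 0.109  0.125 ]
spot [0.5827 0.0207 0.169 ] [0.5829 0.0225 0.1712]
pentop [0.4677 0.3292 0.16  ] [0.4689 0.3287 0.1627]
[[0.4607 0.3398 0.16  ]
 [0.4831 0.3352 0.16  ]
 [0.4775 0.3164 0.16  ]
 [0.4559 0.3217 0.16  ]] [0.4693 0.3283 0.16  ]
[0.0229 0.0195 0.0223 0.0187] [ -11.7095 -106.5147  166.236    75.2573]
[[0.4317 0.3794 0.01  ]
 [0.527  0.3578 0.01  ]
 [0.5092 0.277  0.01  ]
 [0.4131 0.2992 0.01  ]] [0.4702 0.3284 0.01  ]
[0.0977 0.0827 0.0986 0.0824] [ -12.7689 -102.3847  167.0391   76.9949]
```

{"method": "move_arm", "body": {
  "series": [
    [[-3, 30, 1.2, 0, 0, 0, 60], [0, 30, 0, 0, 0, 0, 60], [0, 30, 0, 0, 0, 0, 60], [0, 30, 0, 0, 0, 0, 60], [0, 30, 0, 0, 0, 0, 60], [0, 30, 0, 0, 0, 0, 60], [0, 9, 0, 0, 0, 0, 60], [0, 9, 0, 0, 0, 0, 60]]
  ]
}}

```text
t: 3.37
ee_pos: [0.6094, 0.1938, 0.1131]
tcp_rot: [[-0.095, -0.003, 0.995], [-0.995, -0.0, -0.095], [0.001, -1.0, -0.003]]
wrist_force: [0.0, 0.1, 1.2]
width: 0.598
```

{"method": "move_arm", "body": {
  "series": [
    [[0, 0, 0, 0, 0, 0, 15], [0, 0, 0, 0, 0, 0, 15], [0, 0, 0, 0, 0, 0, 15], [0, 0, 0, 0, 0, 0, 15], [0, 0, 0, 0, 0, 0, 15], [0, 0, 0, 0, 0, 0, 15]]
  ],
  "squeeze": 8
}}

```text
t: 3.87
ee_pos: [0.611, 0.194, 0.1159]
tcp_rot: [[-0.093, 0.002, 0.996], [-0.996, 0.0, -0.093], [-0.0, -1.0, 0.002]]
wrist_force: [0.3, -0.7, 0.3]
width: 0.173
```

```bash
python3 - <<'E'
from h import *
s=env.sense();print(s['width'],s['ee_pos'])
for n in ["wrist","scene","side"]:
    p,d=env.capture(n); cv2.imwrite(f"pics/{n}2.png",p[:,:,::-1])
a=cv2.imread("pics/scene2.png")[130:260,300:460];b=cv2.imread("pics/side2.png")[150:280,200:360]
cv2.imwrite("pics/s2.png",cv2.resize(np.hstack([a,b]),None,fx=2.5,fy=2.5))
E
```

```text
0.17309016911622788 [0.61100344 0.19401174 0.11592617]
```

View pics/s2.png

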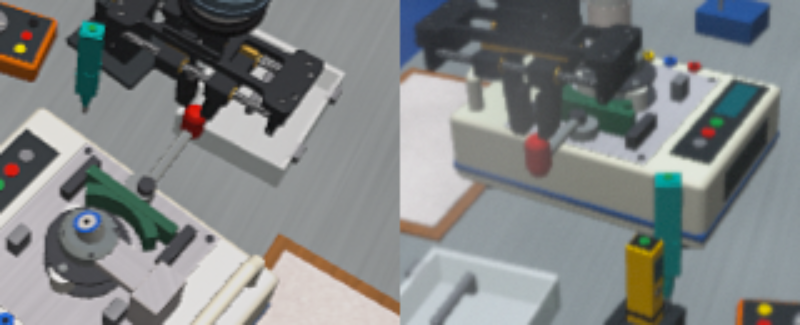

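View pics/wrist2.png

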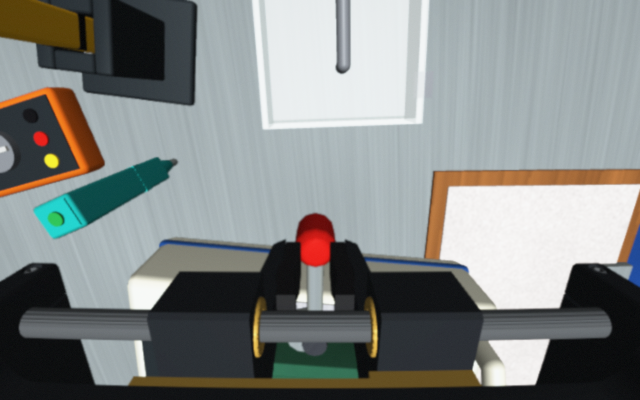

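```bash
python3 - <<'E'
from h import *
s=env.sense();T,R=s['ee_pos'],s['tcp_rot']
crop("pics/w2c.png","pics/wrist2.png",240,190,160,120,5)
print(at_z("wrist",(316,226),.147,T,R),at_z("wrist",(316,214),.147,T,R),at_z("scene",(300+193/2.5,130+108/2.5),.147))
for y in (0,-.0187,-.03): print(proj("wrist",T+R@np.array([[0,y,0],[.009,y,0],[-.009,y,0],[0,y,.0075]]).T[:, :].T.reshape(-1,3).__array__() if 0 else np.array([T+R@np.array(q) for q in ([0,y,0],[.009,y,0],[-.009,y,0],[0,y,.0075])]),T,R))
E
```

```text
[0.61189515 0.20922004 0.147     ] [0.61251504 0.21599464 0.147     ] [0.60744761 0.1936058  0.147     ]
[[315.89310532 228.29456833]
 [315.86899548 241.01443189]
 [315.91778388 215.20374041]
 [327.59477161 228.29762937]]
[[316.00993378 241.26071811]
 [315.98157449 254.9837097 ]
 [316.03903355 227.09257513]
 [328.8429311  241.26255932]]
[[316.09207134 250.38284976]
 [316.06050731 264.78496482]
 [316.124517   235.47973741]
 [329.72030131 250.38356385]]
```

View pics/w2c.png

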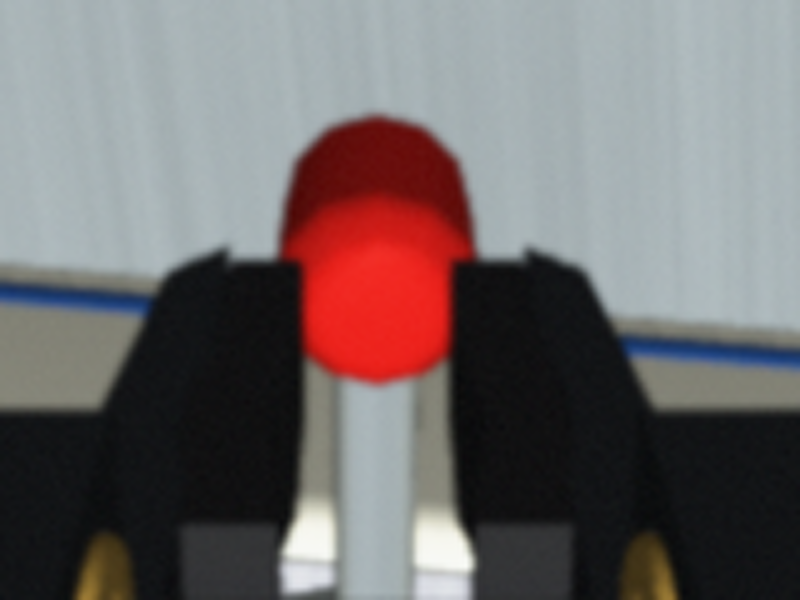

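```bash
python3 - <<'E'
from h import *
np.set_printoptions(precision=4,suppress=True)
s=env.sense();T,R=s['ee_pos'],s['tcp_rot']
print(T,R,s['joint_pos'],s['wrist_force'])
for n in ["side","scene","wrist"]:
    p,d=env.capture(n); c,A,o=pose(n,T,R); K=c["camera_matrix"]
    v,u=np.mgrid[0:400,0:640]; uv=np.stack([u,v],-1).reshape(-1,1,2).astype(float)
    q=cv2.undistortPoints(uv,K,np.array([c["k1"],0,0,0]))[:,0]
    W=(np.c_[q,np.ones(len(q))]*d.reshape(-1,1))@A.T+o
    t=(W-T)@R; rgb=p.reshape(-1,3).astype(int); dark=rgb.max(1)<75
    for y0 in np.arange(-.06,.012,.006):
        m=(d.ravel()>0)&dark&(abs(t[:,2])<.04)&(t[:,1]>y0)&(t[:,1]<y0+.006)&(abs(t[:,0])<.05)
        if m.sum()>3: print(n,"y %.3f"%y0,m.sum(),"x",np.percentile(t[m,0],[1,50,99]),"z",np.percentile(t[m,2],[1,99]), rgb[m].mean(0))
    red=(rgb[:,0]>90)&(rgb[:,1]<60)&(d.ravel()>0)&(np.linalg.norm(t,axis=1)<.08)
    print("red",np.percentile(t[red],[2,50,98],axis=0))
E
```

```text
[0.6106 0.1939 0.1152] [[-0.093   0.0006  0.9957]
 [-0.9957  0.0001 -0.093 ]
 [-0.0002 -1.      0.0005]] [ 7.0241 23.2024 86.2025  0.0029 70.5629 12.3566] [0.3728 0.1115 0.0112]
side y -0.060 7 x [-0.0092 -0.0024  0.0053] z [-0.0226 -0.0212] [68.4286 70.4286 70.8571]
side y -0.054 8 x [-0.0107 -0.003   0.0068] z [-0.0216 -0.0203] [69.75  71.75  72.125]Traceback (most recent call last):
  File "<stdin>", line 15, in <module>
    return _quantile_unchecked(
        a, q, axis, out, overwrite_input, method, keepdims, weights)
    return _ureduce(a,
                    func=_quantile_ureduce_func,
    ...<5 lines>...
                    overwrite_input=overwrite_input,
                    method=method)
    r = func(a, **kwargs)
    result = _quantile(arr,
                       quantiles=q,
    ...<2 lines>...
                       out=out,
                       weights=wgt)
    slices_having_nans = np.isnan(arr[-1, ...])
                                  ~~~^^^^^^^^^
IndexError: index -1 is out of bounds for axis 0 with size 0
```

```bash
python3 - <<'E'
from h import *
np.set_printoptions(precision=4,suppress=True)
s=env.sense();T,R=s['ee_pos'],s['tcp_rot']
print(s['width'])
for n in ["side","scene","wrist"]:
    p,d=env.capture(n); c,A,o=pose(n,T,R); K=c["camera_matrix"]
    cv2.imwrite(f"pics/{n}3.png",p[:,:,::-1])
    v,u=np.mgrid[0:400,0:640]; uv=np.stack([u,v],-1).reshape(-1,1,2).astype(float)
    q=cv2.undistortPoints(uv,K,np.array([c["k1"],0,0,0]))[:,0]
    W=(np.c_[q,np.ones(len(q))]*d.reshape(-1,1))@A.T+o
    t=(W-T)@R; rgb=p.reshape(-1,3).astype(int); dark=rgb.max(1)<85
    for y0 in np.arange(-.09,.012,.006):
        m=(d.ravel()>0)&dark&(abs(t[:,2])<.04)&(t[:,1]>y0)&(t[:,1]<y0+.006)&(abs(t[:,0])<.05)
        if m.sum()>3: print(n,"y %.3f"%y0,m.sum(),"x",np.percentile(t[m,0],[1,50,99]),"z",np.percentile(t[m,2],[1,99]), rgb[m].mean(0))
    red=(rgb[:,0]>90)&(rgb[:,1]<75)&(d.ravel()>0)&(np.linalg.norm(t,axis=1)<.08)
    if red.any(): print("red",np.percentile(t[red],[2,50,98],axis=0))
crop("pics/side3c.png","pics/side3.png",210,150,100,75,8)
crop("pics/scene3c.png","pics/scene3.png",330,130,100,75,8)
E
```

```text
0.15000753024744734
side y -0.090 23 x [-0.012  -0.0088  0.0056] z [-0.0254  0.0181] [74.4348 76.3913 77.913 ]
side y -0.084 34 x [-0.0122 -0.0075  0.0068] z [-0.0248  0.0168] [74.7941 77.0882 78.1176]
side y -0.078 36 x [-0.0132 -0.0086  0.0093] z [-0.0241  0.0104] [73.9444 76.1111 76.7222]
side y -0.072 26 x [-0.0118 -0.0072  0.0088] z [-0.0234  0.0152] [74.2692 76.7692 77.0769]
side y -0.066 32 x [-0.0116 -0.0085  0.0081] z [-0.0227  0.0113] [75.4375 77.125  78.0938]
side y -0.060 32 x [-0.012  -0.0049  0.0093] z [-0.022   0.0076] [74.5312 76.5625 77.1562]
side y -0.054 26 x [-0.0122 -0.005   0.0097] z [-0.022   0.0071] [74.8846 76.7692 77.2308]
side y -0.048 21 x [-0.012  -0.0079  0.0095] z [-0.0216  0.0076] [77.381  79.0476 79.4286]
red [[-0.0101 -0.0278 -0.0118]
 [-0.005  -0.0104 -0.0086]
 [ 0.0003  0.0001 -0.0037]]
scene y -0.090 5 x [-0.0075  0.0091  0.0112] z [-0.0177 -0.0101] [40.6 41.2 42.6]
scene y -0.084 18 x [-0.0084  0.0076  0.0107] z [-0.0198 -0.0067] [39.8889 39.3889 40.0556]
scene y -0.078 12 x [0.0005 0.0094 0.0113] z [-0.0214 -0.0078] [21.     21.5    21.8333]
sce
[... 1441 characters left out ...]
.0098  0.0066] z [-0.0215  0.02  ] [19.4631 19.9281 20.9521]
wrist y -0.054 395 x [-0.0115 -0.0095  0.0064] z [-0.021   0.0191] [22.0051 21.1544 22.3772]
wrist y -0.048 304 x [-0.0113 -0.0096 -0.0083] z [-0.0203  0.0188] [21.227  20.3421 21.7237]
wrist y -0.042 123 x [-0.0109 -0.0093  0.0068] z [-0.0172  0.0163] [36.8374 31.2358 32.122 ]
wrist y -0.024 9 x [-0.007  -0.0059 -0.0051] z [-0.0104 -0.0087] [82.1111 19.7778 18.5556]
wrist y -0.018 16 x [-0.0079 -0.0062 -0.0052] z [-0.0101 -0.0081] [80.75   14.0625 12.    ]
wrist y -0.012 11 x [-0.0077 -0.0071 -0.0057] z [-0.0097 -0.0079] [81.1818 16.7273 15.    ]
red [[-0.011  -0.034  -0.0084]
 [-0.0065 -0.0301 -0.    ]
 [ 0.0077 -0.0039  0.0096]]
```

View pics/side3c.png

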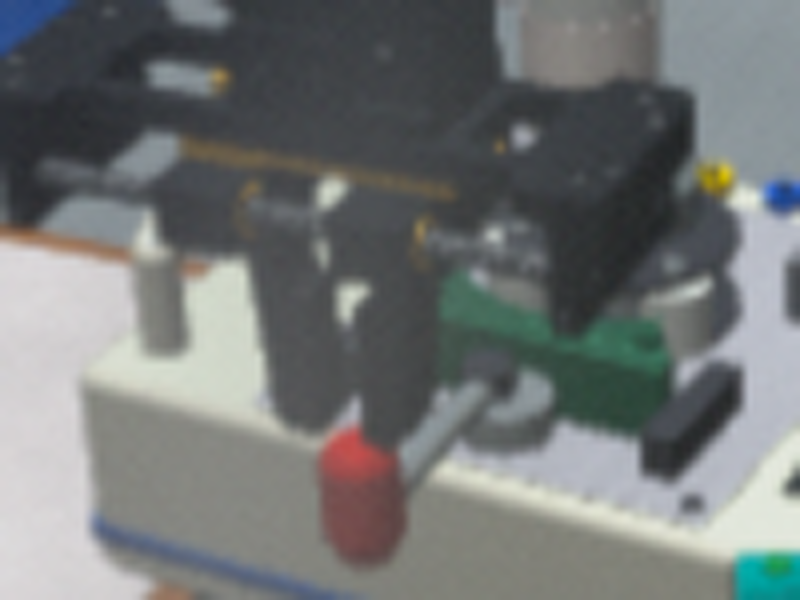

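View pics/scene3c.png

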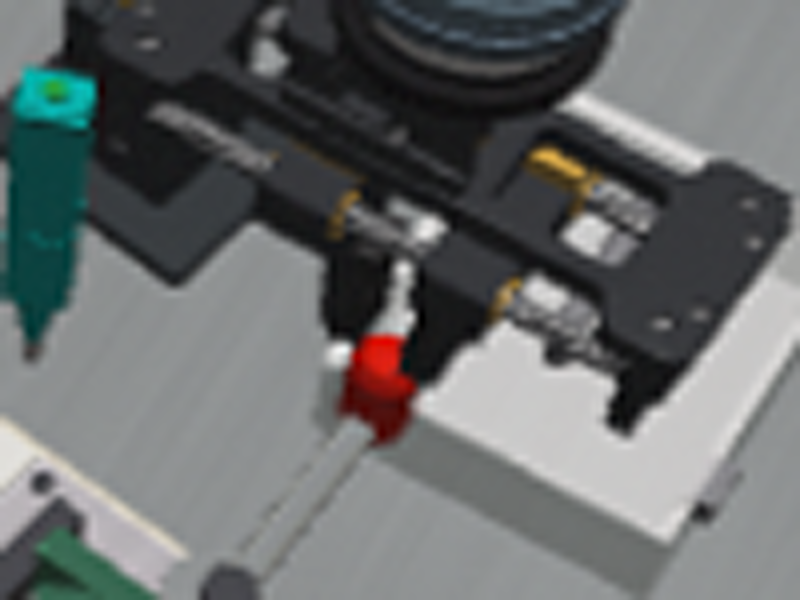

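```bash
python3 - <<'E'
from h import *
np.set_printoptions(precision=4,suppress=True)
s=env.sense();T,R=s['ee_pos'],s['tcp_rot']
n="wrist"
p,d=env.capture(n); c,A,o=pose(n,T,R); K=c["camera_matrix"]
cv2.imwrite(f"pics/{n}4.png",p[:,:,::-1])
v,u=np.mgrid[0:400,0:640]; uv=np.stack([u,v],-1).reshape(-1,1,2).astype(float)
q=cv2.undistortPoints(uv,K,np.array([c["k1"],0,0,0]))[:,0]
W=(np.c_[q,np.ones(len(q))]*d.reshape(-1,1))@A.T+o
t=((W-T)@R).reshape(400,640,3)
for col in (280,285,290,342,346,350):
    print(col,[(r,t[r,col].round(3).tolist()) for r in (236,239,242,245,248,252,258)])
print(s['joint_pos'],s['ee_pos'])
E
```

```text
280 [(236, [0.059, 0.114, -0.037]), (239, [0.062, 0.114, -0.037]), (242, [-0.01, -0.041, -0.018]), (245, [-0.011, -0.045, -0.018]), (248, [-0.011, -0.048, -0.018]), (252, [-0.011, -0.053, -0.017]), (258, [-0.011, -0.059, -0.016])]
285 [(236, [0.059, 0.114, -0.032]), (239, [0.062, 0.113, -0.032]), (242, [-0.011, -0.042, -0.016]), (245, [-0.011, -0.045, -0.015]), (248, [-0.011, -0.048, -0.015]), (252, [-0.01, -0.051, -0.015]), (258, [-0.01, -0.057, -0.014])]
290 [(236, [0.059, 0.114, -0.027]), (239, [0.062, 0.113, -0.027]), (242, [-0.009, -0.039, -0.013]), (245, [-0.009, -0.042, -0.013]), (248, [-0.009, -0.045, -0.013]), (252, [-0.009, -0.048, -0.013]), (258, [-0.01, -0.056, -0.012])]
342 [(236, [0.059, 0.114, 0.028]), (239, [0.063, 0.114, 0.028]), (242, [0.066, 0.115, 0.028]), (245, [-0.009, -0.042, 0.013]), (248, [-0.01, -0.047, 0.013]), (252, [-0.009, -0.05, 0.012]), (258, [-0.01, -0.056, 0.012])]
346 [(236, [0.059, 0.115, 0.032]), (239, [0.062, 0.113, 0.032]), (242, [-0.01, -0.041, 0.015]), (245, [-0.01, -0.044, 0.015]), (248, [-0.01, -0.047, 0.014]), (252, [-0.011, -0.052, 0.014]), (258, [-0.01, -0.057, 0.014])]
350 [(236, [0.059, 0.115, 0.036]), (239, [0.063, 0.114, 0.036]), (242, [0.066, 0.114, 0.036]), (245, [-0.011, -0.046, 0.017]), (248, [-0.011, -0.048, 0.016]), (252, [-0.011, -0.053, 0.016]), (258, [-0.011, -0.059, 0.015])]
[ 7.0267 23.23   86.2152 -0.0016 70.5586 12.3519] [0.6104 0.1939 0.1148]
```

The fingers shut to 15 % without touching the knob. All three cameras put the true fingertips about 40 mm behind the reported TCP (tool y of about -0.040), so they are hovering above the knob. I'll use that measured offset: open, go down 40 mm and grip again.

{"method": "move_arm", "body": {
  "series": [
    [[0, 0, 0, 0, 0, 0, 60], [0, 0, 0, 0, 0, 0, 60], [0, 0, 0, 0, 0, 0, 60], [0, 0, 0, 0, 0, 0, 60], [0, 0, 0, 0, 0, 0, 60]]
  ]
}}

```text
t: 4.68
ee_pos: [0.6104, 0.1939, 0.1148]
tcp_rot: [[-0.093, -0.0, 0.996], [-0.996, 0.0, -0.093], [-0.0, -1.0, -0.0]]
wrist_force: [0.3, -0.3, 1.1]
width: 0.504
```

{"method": "move_arm", "body": {
  "series": [
    [[0, 10, 0, 0, 0, 0, 60], [0, 10, 0, 0, 0, 0, 60], [0, 10, 0, 0, 0, 0, 60], [0, 10, 0, 0, 0, 0, 60], [0, 0, 0, 0, 0, 0, 60], [0, 0, 0, 0, 0, 0, 60]]
  ]
}}

```text
t: 5.18
ee_pos: [0.6094, 0.1938, 0.0732]
tcp_rot: [[-0.093, -0.003, 0.996], [-0.996, -0.0, -0.093], [0.001, -1.0, -0.003]]
wrist_force: [0.3, -0.1, -0.2]
width: 0.601
```

{"method": "move_arm", "body": {
  "series": [
    [[0, 0, 0, 0, 0, 0, 15], [0, 0, 0, 0, 0, 0, 15], [0, 0, 0, 0, 0, 0, 15], [0, 0, 0, 0, 0, 0, 15], [0, 0, 0, 0, 0, 0, 15], [0, 0, 0, 0, 0, 0, 15]]
  ],
  "squeeze": 8
}}

```text
t: 5.68
ee_pos: [0.6108, 0.1939, 0.0753]
tcp_rot: [[-0.093, 0.001, 0.996], [-0.996, 0.0, -0.093], [-0.0, -1.0, 0.001]]
wrist_force: [0.2, 0.8, 1.8]
width: 0.268
```

The opening stopped at 0.268, or 23.6 mm, so the knob is held. Swinging the lever now.

{"method": "move_arm", "body": {
  "series": [
    [[0.3, 0, -6.8, 0, -0.08, 0, 15], [0.3, 0, -6.8, 0, -0.08, 0, 15], [0.3, 0, -6.8, 0, -0.08, 0, 15], [0.3, 0, -6.8, 0, -0.08, 0, 15], [0.3, 0, -6.8, 0, -0.08, 0, 15], [0.3, 0, -6.8, 0, -0.08, 0, 15], [0.3, 0, -6.8, 0, -0.08, 0, 15], [0, 0, 0, 0, 0, 0, 15]]
  ]
}}

```text
t: 6.35
ee_pos: [0.5636, 0.185, 0.0753]
tcp_rot: [[0.453, 0.0, 0.892], [-0.892, 0.0, 0.453], [-0.0, -1.0, 0.0]]
wrist_force: [-1.1, 1.5, 1.5]
width: 0.263
```

{"method": "move_arm", "body": {
  "series": [
    [[0.3, 0, -6.8, 0, -0.08, 0, 15], [0.3, 0, -6.8, 0, -0.08, 0, 15], [0.3, 0, -6.8, 0, -0.08, 0, 15], [0.3, 0, -6.8, 0, -0.08, 0, 15], [0.3, 0, -6.8, 0, -0.08, 0, 15], [0.3, 0, -6.8, 0, -0.08, 0, 15], [0.3, 0, -6.8, 0, -0.08, 0, 15], [0, 0, 0, 0, 0, 0, 15]]
  ]
}}

```text
t: 7.02
ee_pos: [0.5288, 0.1528, 0.0752]
tcp_rot: [[0.856, -0.002, 0.517], [-0.517, 0.0, 0.856], [-0.002, -1.0, -0.0]]
wrist_force: [-5.9, 2.3, 3.9]
width: 0.27
```

{"method": "move_arm", "body": {
  "series": [
    [[0.3, 0, -6.8, 0, -0.08, 0, 15], [0.3, 0, -6.8, 0, -0.08, 0, 15], [0.3, 0, -6.8, 0, -0.08, 0, 15], [0.3, 0, -6.8, 0, -0.08, 0, 15], [0, 0, 0, 0, 0, 0, 15], [0, 0, 0, 0, 0, 0, 15]]
  ]
}}

```text
t: 7.52
ee_pos: [0.5186, 0.1277, 0.0751]
tcp_rot: [[0.974, -0.003, 0.225], [-0.225, 0.0, 0.974], [-0.003, -1.0, -0.0]]
wrist_force: [-6.6, 1.0, 6.7]
width: 0.267
```

{"method": "move_arm", "body": {
  "series": [
    [[0, 0, -2, 0, -0.02, 0, 15], [0, 0, -2, 0, -0.02, 0, 15], [0, 0, -1, 0, 0, 0, 15], [0, 0, 0, 0, 0, 0, 15]]
  ]
}}

```text
t: 7.85
ee_pos: [0.5179, 0.1241, 0.0752]
tcp_rot: [[0.983, -0.002, 0.186], [-0.186, 0.002, 0.983], [-0.002, -1.0, 0.002]]
wrist_force: [-6.3, 6.0, 5.9]
width: 0.268
```

{"method": "move_arm", "body": {
  "series": [
    [[0, 0, -1.5, 0, 0, 0, 15], [0, 0, -1.5, 0, 0, 0, 15], [0, 0, 0, 0, 0, 0, 15]]
  ]
}}

```text
t: 8.1
ee_pos: [0.5177, 0.1236, 0.0751]
tcp_rot: [[0.983, -0.001, 0.186], [-0.186, 0.006, 0.983], [-0.002, -1.0, 0.006]]
wrist_force: [-2.1, 16.5, 4.0]
width: 0.282
```

{"method": "move_arm", "body": {
  "series": [
    [[0, 0, 0, 0, 0, 0, 50], [0, 0, 1, 0, 0, 0, 50], [0, 0, 1, 0, 0, 0, 50], [0, 0, 0, 0, 0, 0, 50], [0, 0, 0, 0, 0, 0, 50]]
  ]
}}

```text
t: 8.52
ee_pos: [0.5187, 0.1216, 0.0748]
tcp_rot: [[0.983, -0.0, 0.184], [-0.184, -0.0, 0.983], [0.0, -1.0, -0.0]]
wrist_force: [0.1, -0.3, -0.1]
width: 0.499
```

{"method": "move_arm", "body": {
  "series": [
    [[0, -10, 0, 0, 0, 0, 50], [0, -20, 0, 0, 0, 0, 50], [0, -20, 0, 0, 0, 0, 50], [0, -25, 0, 0, 0, 0, 50], [0, -25, 0, 0, 0, 0, 50], [0, -25, 0, 0, 0, 0, 50], [0, 0, 0, 0, 0, 0, 50]]
  ]
}}

```text
t: 9.1
ee_pos: [0.5219, 0.1217, 0.2063]
tcp_rot: [[0.983, 0.01, 0.183], [-0.183, -0.0, 0.983], [0.01, -1.0, 0.002]]
wrist_force: [-0.0, 0.0, 1.2]
width: 0.5
```

```bash
python3 - <<'E'
from h import *
s=env.sense();T,R=s['ee_pos'],s['tcp_rot'];print(T,s['joint_pos'])
p,d=env.capture("wrist"); cv2.imwrite("pics/w5.png",p[:,:,::-1])
E
```

```text
[0.52190199 0.12167986 0.20633685] [ 4.29115043e-01  4.64075590e+00  9.78163330e+01 -5.43480194e-03
  7.69852664e+01 -7.90101464e+01]
```

View pics/w5.png

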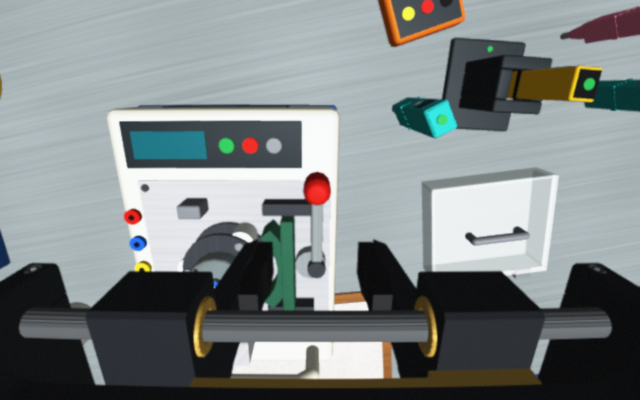

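The lever now points to the pump's front, with its knob at (317,188) in the picture and the wrist force showing it pressed on its stop. Next I'll go above the pen.

{"method": "move_arm", "body": {
  "series": [
    [[0, 0, 0, 0, 0.042, 0, 50], [0, 0, 0, 0, 0, 0, 50]]
  ]
}}

```text
t: 9.32
ee_pos: [0.518, 0.1217, 0.1993]
tcp_rot: [[0.974, -0.001, 0.226], [-0.226, -0.0, 0.974], [-0.001, -1.0, -0.0]]
wrist_force: [-0.2, 0.2, 0.5]
width: 0.498
```

```bash
python3 - <<'E'
from h import *
s=env.sense();T,R=s['ee_pos'],s['tcp_rot'];print(T,R,R.T@(np.array([.4687,.329,.2])-T)*1000)
E
```

```text
[0.51800985 0.12165888 0.19926045] [[ 9.74195588e-01 -1.02744904e-03  2.25703126e-01]
 [-2.25703303e-01 -5.80684149e-05  9.74196087e-01]
 [-9.87830608e-04 -9.99999470e-01 -2.88468635e-04]] [-94.83573988  -0.70092734 190.86130508]
```

{"method": "move_arm", "body": {
  "series": [
    [[-15.8, 0, 31.8, 0, 0, 0, 50], [-15.8, 0, 31.8, 0, 0, 0, 50], [-15.8, 0, 31.8, 0, 0, 0, 50], [-15.8, 0, 31.8, 0, 0, 0, 50], [-15.8, 0, 31.8, 0, 0, 0, 50], [-15.8, 0, 31.8, 0, 0, 0, 50], [0, 0, 0, 0, 0, 0, 50], [0, 0, 0, 0, 0, 0, 50]]
  ]
}}

```text
t: 9.98
ee_pos: [0.4675, 0.3301, 0.1986]
tcp_rot: [[0.976, -0.002, 0.22], [-0.22, -0.001, 0.976], [-0.002, -1.0, -0.001]]
wrist_force: [-0.4, 0.2, 0.0]
width: 0.5
```

```bash
python3 - <<'E'
from h import *
s=env.sense();T,R=s['ee_pos'],s['tcp_rot'];print(T,R,R.T@(np.array([.4687,.329,.068])-T)*1000)
p,d=env.capture("wrist"); cv2.imwrite("pics/w6.png",p[:,:,::-1]); np.savez("w6.npz",d=d,T=T,R=R)
E
```

```text
[0.46752715 0.33008192 0.19860672] [[ 0.97554602 -0.00190249  0.21978706]
 [-0.21978924 -0.00102444  0.97554684]
 [-0.00163081 -0.99999767 -0.00141753]] [  1.59495725 130.60529174  -0.61254286]
```

View pics/w6.png

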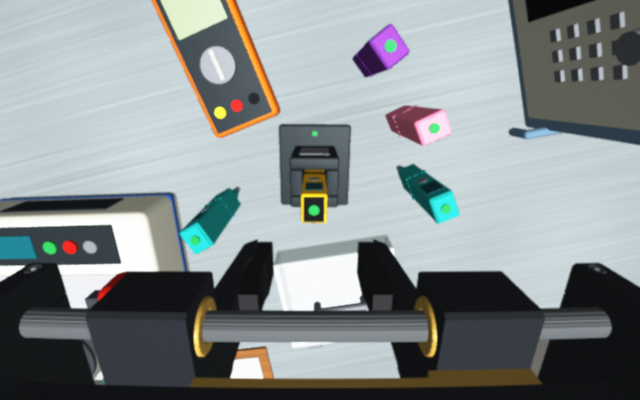

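```bash
python3 - <<'E'
from h import *
w=np.load("w6.npz");T,R=w["T"],w["R"]
for P in (at_z("wrist",(314,210),.16,T,R),at_d("wrist",(314,210),w["d"],T,R)): print(P,R.T@(P-T)*1000)
E
```

```text
[0.46908944 0.32951439 0.16      ] [ 1.71178043 38.60423865 -0.15555361]
[0.4682887  0.32970318 0.16220904] [ 0.88552361 36.39653622 -0.15049805]
```

{"method": "move_arm", "body": {
  "series": [
    [[1.5, 22, 0, 0, 0, 0, 50], [0, 22, 0, 0, 0, 0, 50], [0, 22, 0, 0, 0, 0, 50], [0, 22, 0, 0, 0, 0, 50], [0, 22, 0, 0, 0, 0, 50], [0, 10, 0, 0, 0, 0, 50], [0, 10, 0, 0, 0, 0, 50], [0, 0, 0, 0, 0, 0, 50]]
  ]
}}

```text
t: 10.7
ee_pos: [0.4696, 0.3271, 0.068]
tcp_rot: [[0.974, -0.003, 0.225], [-0.225, -0.001, 0.974], [-0.003, -1.0, -0.002]]
wrist_force: [-0.6, -0.1, -0.1]
width: 0.502
```

{"method": "move_arm", "body": {
  "series": [
    [[0, 0, 0, 0, 0, 0, 10], [0, 0, 0, 0, 0, 0, 10], [0, 0, 0, 0, 0, 0, 10], [0, 0, 0, 0, 0, 0, 10], [0, 0, 0, 0, 0, 0, 10], [0, 0, 0, 0, 0, 0, 10], [0, 0, 0, 0, 0, 0, 10]]
  ],
  "squeeze": 25
}}

```text
t: 11.28
ee_pos: [0.4711, 0.329, 0.0709]
tcp_rot: [[0.975, 0.002, 0.224], [-0.224, 0.001, 0.975], [0.002, -1.0, 0.001]]
wrist_force: [-0.3, -0.8, 6.8]
width: 0.226
```

{"method": "move_arm", "body": {
  "series": [
    [[0, -8, 0, 0, 0, 0, 10], [0, -12, 0, 0, 0, 0, 10], [0, -16, 0, 0, 0, 0, 10], [0, -16, 0, 0, 0, 0, 10], [0, -16, 0, 0, 0, 0, 10], [0, -16, 0, 0, 0, 0, 10], [0, -16, 0, 0, 0, 0, 10], [0, -16, 0, 0, 0, 0, 10]]
  ]
}}

```text
t: 11.95
ee_pos: [0.4696, 0.3287, 0.1873]
tcp_rot: [[0.975, -0.001, 0.224], [-0.224, 0.0, 0.975], [-0.001, -1.0, -0.0]]
wrist_force: [-0.2, -0.8, -2.0]
width: 0.225
```

{"method": "move_arm", "body": {
  "series": [
    [[0, -30, 0, 0, 0, 0, 10], [0, -30, 0, 0, 0, 0, 10], [0, -30, 0, 0, 0, 0, 10], [0, 0, 0, 0, 0, 0, 10], [0, 0, 0, 0, 0, 0, 10], [0, 0, 0, 0, 0, 0, 10]]
  ]
}}

```text
t: 12.45
ee_pos: [0.4696, 0.3285, 0.2754]
tcp_rot: [[0.975, -0.001, 0.224], [-0.224, -0.0, 0.975], [-0.001, -1.0, -0.001]]
wrist_force: [0.5, -0.3, -0.5]
width: 0.225
```

```bash
python3 - <<'E'
from h import *
s=env.sense();T,R=s['ee_pos'],s['tcp_rot'];print(T,R,s['width'],s['joint_pos'])
for n in ["wrist","side","scene"]:
    p,d=env.capture(n); cv2.imwrite(f"pics/{n}7.png",p[:,:,::-1]); np.savez(f"{n}7.npz",d=d,T=T,R=R)
cv2.imwrite("pics/s7.png",np.hstack([cv2.imread("pics/side7.png")[100:350,200:440],cv2.imread("pics/scene7.png")[20:270,230:470]]))
crop("pics/s7.png","pics/s7.png",0,0,480,250,1.66)
E
```

```text
[0.46958139 0.32850947 0.27539079] [[ 9.74658072e-01 -1.20381775e-03  2.23696656e-01]
 [-2.23697117e-01 -2.61605743e-04  9.74658674e-01]
 [-1.11479108e-03 -9.99999241e-01 -5.24266709e-04]] 0.22451318636481002 [ 2.31056073e+01  7.14610421e+00  8.71081805e+01  1.33161060e-02
  8.58150383e+01 -5.39691053e+01]
```

View pics/s7.png

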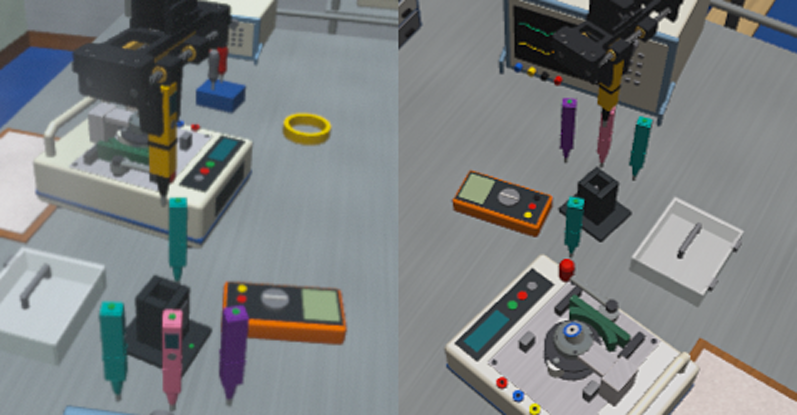

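View pics/wrist7.png

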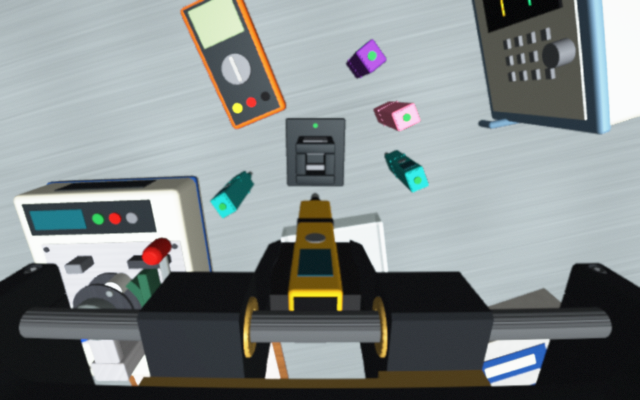

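```bash
python3 - <<'E'
from h import *
crop("pics/a.png","pics/side7.png",270,140,60,90,6)
crop("pics/b.png","pics/scene7.png",565,0,60,90,6) if 0 else crop("pics/b.png","pics/scene7.png",330,30,60,90,6)
crop("pics/c.png","pics/wrist7.png",286,185,60,90,6)
cv2.imwrite("pics/abc.png",cv2.resize(np.hstack([cv2.imread(f"pics/{k}.png") for k in "abc"]),None,fx=.74,fy=.74))
s=np.load("wrist7.npz");T,R=s["T"],s["R"]
for y in(.0605,): 
    P=T+R@np.array([0.0008,y,0])
    for n in("side","scene","wrist"): print(n,proj(n,P,T,R))
E
```

```text
side [[296.27249697 222.44098115]]
scene [[354.92953303  96.16787434]]
wrist [[314.25002373 199.66069868]]
```

View pics/abc.png

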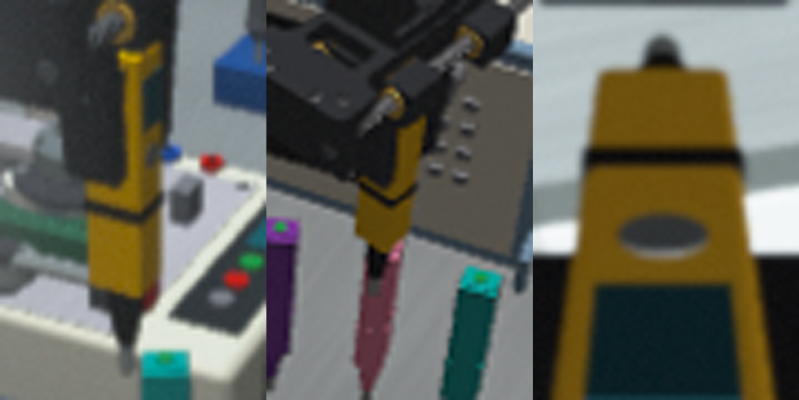

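```bash
cat >> h.py <<'E'
def tri3(obs,T=None,R=None):
    A=np.zeros((3,3));b=np.zeros(3);L=[]
    for n,uv in obs:
        o,d=ray(n,uv,T,R);d=d/np.linalg.norm(d);M=np.eye(3)-np.outer(d,d);A+=M;b+=M@o;L.append((o,d))
    P=np.linalg.solve(A,b);return P,[np.linalg.norm(np.cross(P-o,d))*1000 for o,d in L]
E
python3 - <<'E'
from h import *
np.set_printoptions(precision=4,suppress=True)
s=np.load("wrist7.npz");T,R=s["T"],s["R"]
for obs in ([("side",(298.4,224.5)),("scene",(354.3,95.8))],[("side",(298.4,224.5)),("scene",(354.3,95.8)),("wrist",(315,193.6))]):
    P,e=tri3(obs,T,R);print(P,R.T@(P-T)*1000,e)
# box top centre & body bottom: axis from yellow body bottom corners (wrist) 
print(at_d("scene",(354.3,95),np.load("scene7.npz")["d"]),at_d("side",(298.2,223.5),np.load("side7.npz")["d"]))
E
```

```text
[0.4666 0.3306 0.2124] [-3.3299 62.979   1.3749] [np.float64(0.9228573834872879), np.float64(0.9228573834872273)]
[0.4664 0.3303 0.2123] [-3.3739 63.0497  1.0365] [np.float64(0.7179545324886706), np.float64(1.1600799280465743), np.float64(0.49000659556505893)]
[0.4689 0.3266 0.2198] [0.4661 0.3302 0.2146]
```

```bash
cat > goal.py <<'E'
from h import *
yaw=np.radians(-10.5);px=np.array([np.cos(yaw),np.sin(yaw),0]);py=np.array([-px[1],px[0],0])
Rt=np.c_[px,[0,0,-1],py]@cv2.Rodrigues(np.array([0,0,-np.radians(20)]))[0]
zs=-np.sin(np.radians(20))*px+np.cos(np.radians(20))*np.array([0,0,1])
SPOT=np.array([.583,.0215,.169]); TIP=np.array([-.0033,.063,.001])
def plan(out,R=None):
    s=env.sense();T,R=s['ee_pos'],s['tcp_rot']
    rv=cv2.Rodrigues(R.T@Rt)[0].ravel()
    tgt=SPOT+zs*out-Rt@TIP
    print("rot",rv,"shift in goal axes mm",Rt.T@(tgt-T)*1000,"T",T,"tgt",tgt)
E
python3 - <<'E'
from goal import *
np.set_printoptions(precision=4,suppress=True)
print(Rt,zs);plan(.04)
E
```

```text
[[ 0.924   0.3363  0.1822]
 [-0.1712 -0.0623  0.9833]
 [ 0.342  -0.9397  0.    ]] [-0.3363  0.0623  0.9397]
rot [ 0.0093 -0.0418 -0.352 ] shift in goal axes mm [ 124.984    52.9896 -281.8729] T [0.4693 0.3282 0.274 ] tgt [0.5512 0.0264 0.2669]
```

{"method": "move_arm", "body": {
  "series": [
    [[0, 0, 0, 0.002, -0.0105, -0.088, 10], [0, 0, 0, 0.002, -0.0105, -0.088, 10], [0, 0, 0, 0.002, -0.0105, -0.088, 10], [0, 0, 0, 0.002, -0.0105, -0.088, 10], [0, 0, 0, 0, 0, 0, 10], [0, 0, 0, 0, 0, 0, 10]]
  ]
}}

```text
t: 13.1
ee_pos: [0.4685, 0.3288, 0.2744]
tcp_rot: [[0.925, 0.336, 0.181], [-0.169, -0.063, 0.984], [0.341, -0.94, -0.001]]
wrist_force: [0.2, -0.2, -1.9]
width: 0.221
```

```bash
python3 - <<'E'
from goal import *
np.set_printoptions(precision=4,suppress=True)
plan(.04)
E
```

```text
rot [ 0.0005  0.0019 -0.0007] shift in goal axes mm [ 125.6189   53.7071 -282.308 ] T [0.4685 0.3288 0.2744] tgt [0.5512 0.0264 0.2669]
```

{"method": "move_arm", "body": {
  "series": [
    [[12.5, 4, -28.2, 0, 0, 0, 10], [12.5, 4, -28.2, 0, 0, 0, 10], [12.5, 5, -28.2, 0, 0, 0, 10], [12.5, 5, -28.2, 0, 0, 0, 10], [12.5, 5, -28.2, 0, 0, 0, 10], [12.5, 5, -28.2, 0, 0, 0, 10], [12.5, 5, -28.2, 0, 0, 0, 10]]
  ]
}}

```text
t: 13.68
ee_pos: [0.5272, 0.1154, 0.2751]
tcp_rot: [[0.923, 0.338, 0.183], [-0.173, -0.062, 0.983], [0.343, -0.939, 0.001]]
wrist_force: [0.7, -0.8, -2.3]
width: 0.229
```

{"method": "move_arm", "body": {
  "series": [
    [[12.5, 5, -28.2, 0, 0, 0, 10], [12.5, 5, -28.2, 0, 0, 0, 10], [12.5, 5, -28.2, 0, 0, 0, 10], [0, 0, 0, 0, 0, 0, 10], [0, 0, 0, 0, 0, 0, 10], [0, 0, 0, 0, 0, 0, 10], [0, 0, 0, 0, 0, 0, 10]]
  ]
}}

```text
t: 14.27
ee_pos: [0.5506, 0.0276, 0.2736]
tcp_rot: [[0.923, 0.338, 0.182], [-0.171, -0.061, 0.983], [0.344, -0.939, 0.001]]
wrist_force: [1.0, 0.0, -0.3]
width: 0.227
```

```bash
python3 - <<'E'
from goal import *
np.set_printoptions(precision=4,suppress=True)
plan(.04)
s=env.sense();T,R=s['ee_pos'],s['tcp_rot']
for n in ["wrist","side","scene"]:
    p,d=env.capture(n); cv2.imwrite(f"pics/{n}8.png",p[:,:,::-1]); np.savez(f"{n}8.npz",d=d,T=T,R=R)
tip=T+R@TIP
for n in("side","scene","wrist"): print(n,proj(n,np.array([tip,SPOT]),T,R))
E
```

```text
rot [-0.0013  0.      0.0019] shift in goal axes mm [-1.4936  6.5589 -1.1037] T [0.5506 0.0276 0.2736] tgt [0.5512 0.0264 0.2669]
side [[292.2012 150.6583]
 [287.7779 164.9111]]
scene [[330.7972 204.527 ]
 [334.6321 218.553 ]]
wrist [[315.37   193.5211]
 [313.9808 177.3826]]
```

View pics/side8.png

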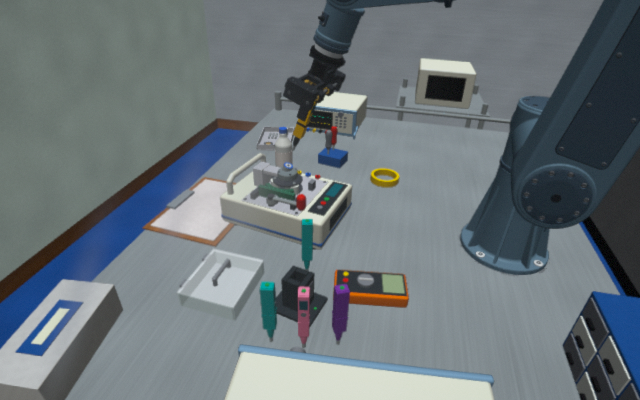

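View pics/wrist8.png

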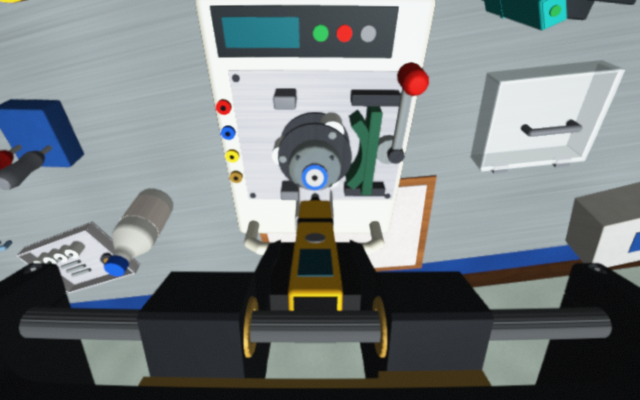

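View pics/scene8.png

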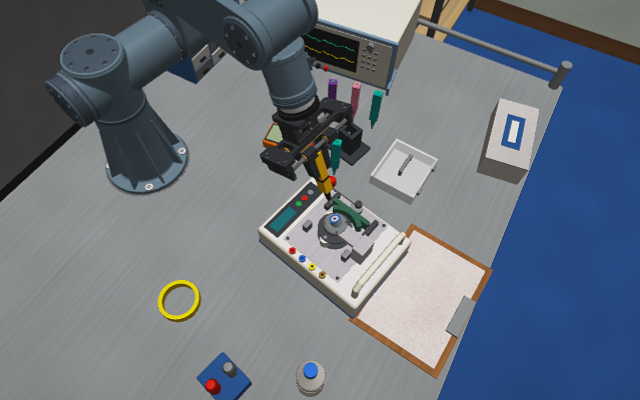

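```bash
python3 - <<'E'
from h import *
a=[cv2.resize(cv2.imread(f"pics/{n}8.png")[y:y+60,x:x+44],None,fx=6,fy=6,interpolation=cv2.INTER_CUBIC) for n,x,y in(("side",268,118),("scene",312,170),("wrist",294,160))]
cv2.imwrite("pics/abc8.png",np.hstack(a))
E
```

```text
(no output)
```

View pics/abc8.png

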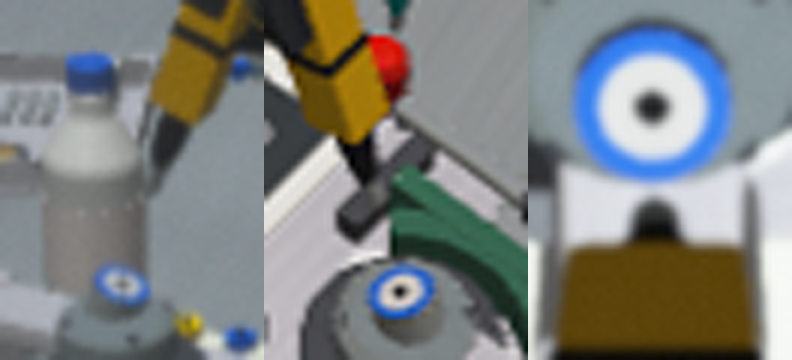

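```bash
python3 - <<'E'
from goal import *
np.set_printoptions(precision=4,suppress=True)
s=np.load("wrist8.npz");T,R=s["T"],s["R"]
A,e=tri3([("side",(292.7,150)),("scene",(330.7,202.3)),("wrist",(315.3,193.8))],T,R)
B,f=tri3([("side",(288.5,165.5)),("scene",(334.5,218.5)),("wrist",(314.7,178))],T,R)
print(A,e,B,f,"in tool",Rt.T@(B-A)*1000,"tip tool",R.T@(A-T)*1000)
E
```

```text
[0.567  0.0269 0.2167] [np.float64(0.5683512058847362), np.float64(1.1486024910758859), np.float64(1.3093067541435437)] [0.5824 0.0219 0.1685] [np.float64(1.616812238308706), np.float64(0.22905776340102527), np.float64(1.5285378575459996)] in tool [-1.4437 50.8077 -2.1401] tip tool [-4.2973 59.0195  2.2426]
```

{"method": "move_arm", "body": {
  "series": [
    [[-1.5, 8, -1.6, 0, 0, 0, 10], [0, 8, 0, 0, 0, 0, 10], [0, 8, 0, 0, 0, 0, 10], [0, 6, 0, 0, 0, 0, 10], [0, 4, 0, 0, 0, 0, 10], [0, 2, 0, 0, 0, 0, 10], [0, 0, 0, 0, 0, 0, 10], [0, 0, 0, 0, 0, 0, 10]]
  ]
}}

```text
t: 15.08
ee_pos: [0.5612, 0.0234, 0.2394]
tcp_rot: [[0.923, 0.339, 0.182], [-0.171, -0.062, 0.983], [0.345, -0.939, 0.001]]
wrist_force: [0.4, 0.6, -2.3]
width: 0.222
```

{"method": "move_arm", "body": {
  "series": [
    [[0, 0, 0, 0, 0, 0, 10], [0, 0, 0, 0, 0, 0, 10], [0, 0, 0, 0, 0, 0, 10]]
  ]
}}

```text
t: 15.33
ee_pos: [0.5613, 0.0234, 0.2398]
tcp_rot: [[0.923, 0.34, 0.182], [-0.171, -0.062, 0.983], [0.345, -0.938, 0.001]]
wrist_force: [0.2, 0.1, -1.5]
width: 0.226
```

```bash
python3 - <<'E'
from goal import *
np.set_printoptions(precision=4,suppress=True)
plan(.0)
s=env.sense();T,R=s['ee_pos'],s['tcp_rot'];print(s['wrist_force'])
for n in ["wrist","side","scene"]:
    p,d=env.capture(n); cv2.imwrite(f"pics/{n}9.png",p[:,:,::-1]); np.savez(f"{n}9.npz",d=d,T=T,R=R)
a=[cv2.resize(cv2.imread(f"pics/{n}9.png")[y:y+60,x:x+44],None,fx=6,fy=6,interpolation=cv2.INTER_CUBIC) for n,x,y in(("side",268,125),("scene",312,180),("wrist",294,160))]
cv2.imwrite("pics/abc9.png",np.hstack(a))
E
```

```text
rot [-0.0005 -0.0002  0.0037] shift in goal axes mm [-0.5576 10.985   1.1213] T [0.5613 0.0234 0.2398] tgt [0.5647 0.0239 0.2293]
[ 0.1977  0.0761 -1.5393]
```

View pics/abc9.png

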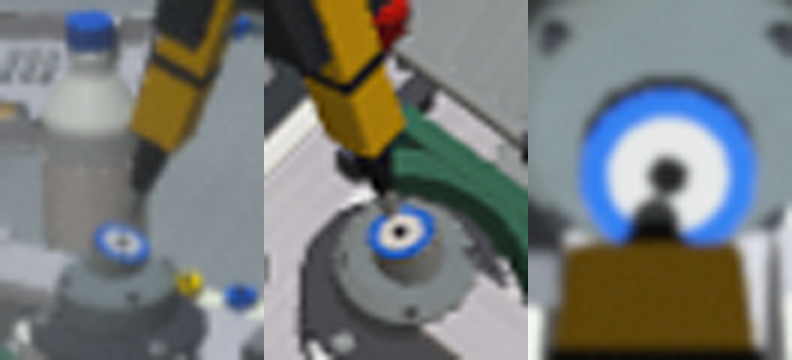

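```bash
python3 - <<'E'
from goal import *
np.set_printoptions(precision=4,suppress=True)
s=np.load("wrist9.npz");T,R=s["T"],s["R"]
o={"side":(268,125),"scene":(312,180),"wrist":(294,160)}
q=lambda n,u,v:(n,(o[n][0]+u/6-.4,o[n][1]+v/6-.4))
A,e=tri3([q("side",136,214),q("scene",124,212),q("wrist",128,202)],T,R)
B,f=tri3([q("side",123,243),q("scene",135,231),q("wrist",138,177)],T,R)
print(A,e,B,f,"in tool",Rt.T@(B-A)*1000,"tip tool",R.T@(A-T)*1000)
w=s["d"]
n=lambda:0
# disc normal from wrist depth: ring/white pixels
v,u=np.mgrid[178:200,304:330]; pts=[]
rgb=cv2.imread("pics/wrist9.png")
for vv,uu in zip(v.ravel(),u.ravel()):
    b,g,r=rgb[vv,uu].astype(int)
    if b>150 and w[vv,uu]>0: pts.append(at_d("wrist",(uu,vv),w,T,R))
pts=np.array(pts);c=np.median(pts,0);U,S,V=np.linalg.svd(pts-c);print(len(pts),c,V[2],S, zs)
E
```

```text
[0.5768 0.0205 0.1827] [np.float64(0.5876215467802266), np.float64(0.5249729796177185), np.float64(0.6761211777078543)] [0.5821 0.0217 0.1694] [np.float64(0.6355595211072255), np.float64(0.5379987414967431), np.float64(0.8195825661238532)] in tool [ 0.0903 14.1627  2.1772] tip tool [-4.9367 59.0992 -0.0193]
472 [0.5806 0.0232 0.1699] [-0.0796  0.044   0.9959] [0.1504 0.1306 0.0657] [-0.3363  0.0623  0.9397]
```

```bash
python3 - <<'E'
from h import *
crop("pics/wt.png","pics/wrist9.png",270,190,90,130,6)
E
```

```text
(no output)
```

View pics/wt.png

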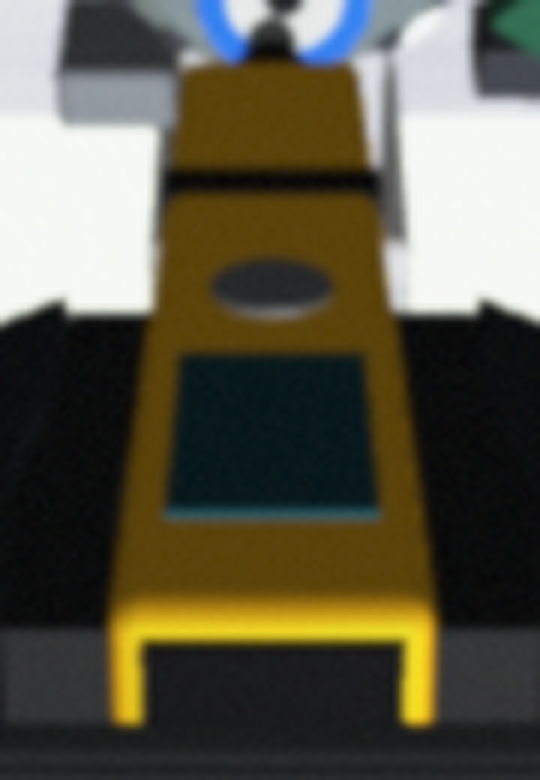

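```bash
python3 - <<'E'
from goal import *
np.set_printoptions(precision=4,suppress=True)
c=env.get_calibration("wrist");K=c["camera_matrix"];H=c["hand_eye"]
# pen frame: down-the-pen as Y here, tool-like axes; face at x=-12
obj=np.array([[-12,45,-10],[-12,45,10],[-12,149,10],[-12,149,-10]],float); obj[:,1]*=-1 # y=-(height above tip)
img=np.array([[180,66],[355,66],[437,603],[112,603]],float)/6+[270-.4,190-.4]
ok,rv,tv=cv2.solvePnP(obj,img,K,np.array([c["k1"],0,0,0]))
M=cv2.Rodrigues(rv)[0]; Rp=H[:3,:3]@M; tip=H[:3,:3]@tv.ravel()+H[:3,3]*1000
print("pen rot in tool",cv2.Rodrigues(Rp)[0].ravel()*57.3,"tip",tip)
w=np.load("wrist9.npz");T,R=w["T"],w["R"]
print("angle to zs",np.degrees(np.arccos(-(R@Rp)[:,1]@zs)))
print(cv2.projectPoints(obj,rv,tv,K,np.array([c["k1"],0,0,0]))[0][:,0]-img)
E
```

```text
pen rot in tool [-0.3223  0.1845 -0.2684] tip [-0.2026 62.9644 -0.206 ]
angle to zs 0.5631369181753825
[[-0.0389 -0.0221]
 [ 0.0404  0.0234]
 [-0.0109 -0.014 ]
 [ 0.01    0.0133]]
```

```bash
python3 - <<'E'
from goal import *
np.set_printoptions(precision=4,suppress=True)
w=np.load("wrist9.npz");T,R=w["T"],w["R"]
dot=(294+138/6-.4,160+177/6-.4)
P=at_z("wrist",dot,.169,T,R);print("dot via wrist",P)
for S in (P,SPOT):
  d=R.T@(S-T)*1000-np.array([-.2,63,-.2]);print("tip->spot tool",d)
for tp in([-.0002,.063,-.0002],[-.0037,.063,-.0002]): print(proj("wrist",T+R@np.array(tp),T,R))
# spots where tip will land: advance until z matches
print(proj("side",T+R@np.array([-.0002,.063,0])),proj("scene",T+R@np.array([-.0002,.063,0])),"obs side",(268+136/6,125+214/6),"scene",(312+124/6,180+212/6))
E
```

```text
dot via wrist [0.5833 0.0214 0.169 ]
tip->spot tool [-3.5979 11.094   2.2822]
tip->spot tool [-3.9311 10.9713  2.2853]
[[313.9262 197.0729]]
[[313.9244 193.0602]]
[[288.0921 160.6031]] [[334.2565 216.6459]] obs side (290.6666666666667, 160.66666666666666) scene (332.6666666666667, 215.33333333333334)
```

{"method": "move_arm", "body": {
  "series": [
    [[-1, 2, 1, 0, 0, 0, 10], [-0.8, 2, 0.8, 0, 0, 0, 10], [0, 2, 0, 0, 0, 0, 10], [0, 1, 0, 0, 0, 0, 10], [0, 1, 0, 0, 0, 0, 10], [0, 0, 0, 0, 0, 0, 10], [0, 0, 0, 0, 0, 0, 10], [0, 0, 0, 0, 0, 0, 10]]
  ]
}}

```text
t: 16.15
ee_pos: [0.5626, 0.025, 0.2314]
tcp_rot: [[0.923, 0.339, 0.182], [-0.171, -0.062, 0.983], [0.345, -0.939, 0.001]]
wrist_force: [-0.1, -0.1, -1.2]
width: 0.222
```

```bash
python3 - <<'E'
from goal import *
np.set_printoptions(precision=4,suppress=True)
plan(.0)
s=env.sense();T,R=s['ee_pos'],s['tcp_rot'];print(s['wrist_force'])
for n in ["wrist","side","scene"]:
    p,d=env.capture(n); cv2.imwrite(f"pics/{n}10.png",p[:,:,::-1]); np.savez(f"{n}10.npz",d=d,T=T,R=R)
a=[cv2.resize(cv2.imread(f"pics/{n}10.png")[y:y+40,x:x+26],None,fx=10,fy=10,interpolation=cv2.INTER_CUBIC) for n,x,y in(("side",275,138),("scene",322,193),("wrist",301,172))]
cv2.imwrite("pics/abc10.png",np.hstack(a))
E
```

```text
rot [-0.0005 -0.0002  0.0031] shift in goal axes mm [ 1.4194  2.6864 -0.709 ] T [0.5626 0.025  0.2314] tgt [0.5647 0.0239 0.2293]
[-0.0802 -0.0608 -1.1956]
```

View pics/abc10.png

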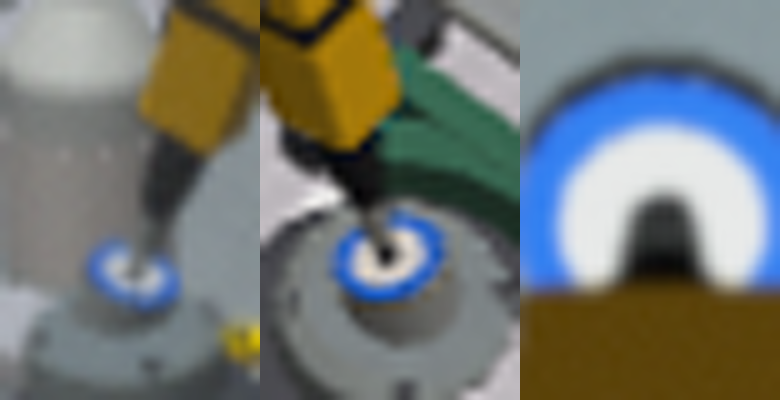

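{"method": "move_arm", "body": {
  "series": [
    [[0, 1, 0, 0, 0, 0, 10], [0, 1, 0, 0, 0, 0, 10], [0, 1, 0, 0, 0, 0, 10], [0, 1, 0, 0, 0, 0, 10], [0, 0, 0, 0, 0, 0, 10], [0, 0, 0, 0, 0, 0, 10]]
  ]
}}

```text
t: 16.8
ee_pos: [0.5638, 0.0247, 0.2274]
tcp_rot: [[0.923, 0.339, 0.182], [-0.171, -0.062, 0.983], [0.345, -0.939, 0.001]]
wrist_force: [0.2, -0.1, -0.5]
width: 0.225
```

{"method": "move_arm", "body": {
  "series": [
    [[0, 0, 0, 0, 0, 0, 10], [0, 0, 0, 0, 0, 0, 10], [0, 0, 0, 0, 0, 0, 10]]
  ]
}}

```text
t: 17.05
ee_pos: [0.5639, 0.0247, 0.2276]
tcp_rot: [[0.923, 0.339, 0.182], [-0.171, -0.062, 0.983], [0.345, -0.939, 0.001]]
wrist_force: [-0.2, -0.1, -1.7]
width: 0.226
```

{"method": "move_arm", "body": {
  "series": [
    [[0, 0.5, 0, 0, 0, 0, 10], [0, 0.5, 0, 0, 0, 0, 10], [0, 0.5, 0, 0, 0, 0, 10], [0, 0.5, 0, 0, 0, 0, 10], [0, 0, 0, 0, 0, 0, 10], [0, 0, 0, 0, 0, 0, 10]]
  ]
}}

```text
t: 17.55
ee_pos: [0.5646, 0.0246, 0.2257]
tcp_rot: [[0.923, 0.339, 0.182], [-0.171, -0.062, 0.983], [0.345, -0.939, 0.0]]
wrist_force: [-0.9, 0.9, -0.2]
width: 0.227
```

{"method": "move_arm", "body": {
  "series": [
    [[0, 0, 0, 0, 0, 0, 10], [0, 0, 0, 0, 0, 0, 10], [0, 0, 0, 0, 0, 0, 10]]
  ]
}}

```text
t: 17.8
ee_pos: [0.5646, 0.0246, 0.2258]
tcp_rot: [[0.923, 0.339, 0.182], [-0.171, -0.062, 0.983], [0.345, -0.939, 0.001]]
wrist_force: [-0.3, -0.6, 0.0]
width: 0.222
```

```bash
cat > f.py <<'E'
from goal import *
np.set_printoptions(precision=3,suppress=True)
F=[];Tz=[]
for i in range(10):
    s=env.sense();F.append(s['wrist_force']);Tz.append(s['ee_pos']);env.capture("side")
F=np.array(F);m=F.mean(0);print("F",m,"std",F.std(0)/3,"along zs",m@zs,"TCP",np.mean(Tz,0),"y progress mm",(np.mean(Tz,0)-[.5626,.025,.2314])@-zs*1000)
E
python3 f.py
```

```text
F [-0.583  0.009  0.023] std [0.146 0.125 0.219] along zs 0.21819966787341033 TCP [0.565 0.025 0.226] y progress mm 6.046286193055507
```

{"method": "move_arm", "body": {
  "series": [
    [[0, 0.5, 0, 0, 0, 0, 10], [0, 0.5, 0, 0, 0, 0, 10], [0, 0.5, 0, 0, 0, 0, 10], [0, 0.5, 0, 0, 0, 0, 10], [0, 0, 0, 0, 0, 0, 10], [0, 0, 0, 0, 0, 0, 10]]
  ]
}}

```text
t: 18.8
ee_pos: [0.5653, 0.0245, 0.2238]
tcp_rot: [[0.923, 0.339, 0.182], [-0.171, -0.062, 0.983], [0.345, -0.939, 0.001]]
wrist_force: [-1.1, 0.5, -0.1]
width: 0.224
```

```bash
python3 f.py
```

```text
F [-0.613  0.099  0.966] std [0.115 0.154 0.205] along zs 1.1199551206782221 TCP [0.565 0.024 0.224] y progress mm 8.037223206289362
```

{"method": "move_arm", "body": {
  "series": [
    [[0, 0.5, 0, 0, 0, 0, 10], [0, 0.5, 0, 0, 0, 0, 10], [0, 0.5, 0, 0, 0, 0, 10], [0, 0, 0, 0, 0, 0, 10], [0, 0, 0, 0, 0, 0, 10], [0, 0, 0, 0, 0, 0, 10], [0, 0, 0, 0, 0, 0, 10]]
  ]
}}

```text
t: 19.88
ee_pos: [0.5658, 0.0244, 0.2224]
tcp_rot: [[0.923, 0.339, 0.182], [-0.171, -0.062, 0.983], [0.345, -0.939, 0.001]]
wrist_force: [-0.5, -0.0, 1.6]
width: 0.223
```

```bash
python3 f.py; python3 - <<'E'
from goal import *
s=env.sense();T,R=s['ee_pos'],s['tcp_rot']
for n in ["wrist","side","scene"]:
    p,d=env.capture(n); cv2.imwrite(f"pics/{n}11.png",p[:,:,::-1])
a=[cv2.resize(cv2.imread(f"pics/{n}11.png")[y:y+40,x:x+26],None,fx=10,fy=10,interpolation=cv2.INTER_CUBIC) for n,x,y in(("side",275,138),("scene",322,193),("wrist",301,172))]
cv2.imwrite("pics/abc11.png",np.hstack(a))
print(s['t'],np.degrees(np.arccos(-R[:,1]@zs)))
E
```

```text
F [-0.629  0.073  1.364] std [0.181 0.152 0.201] along zs 1.497617191494644 TCP [0.566 0.024 0.222] y progress mm 9.553817074768432
20.3833 0.17577222551769184
```

View pics/abc11.png

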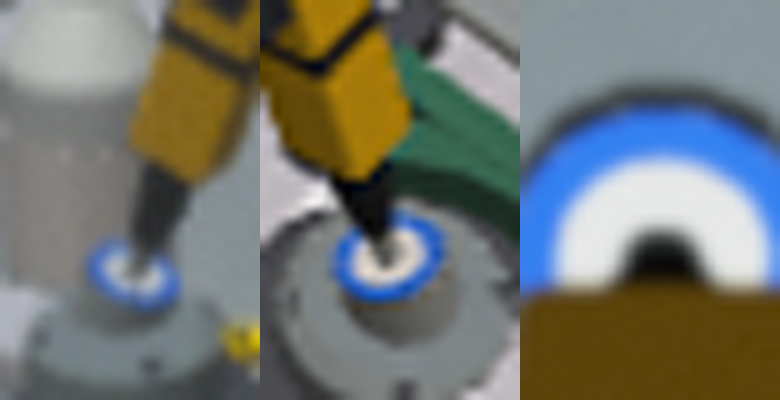

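View pics/wrist11.png

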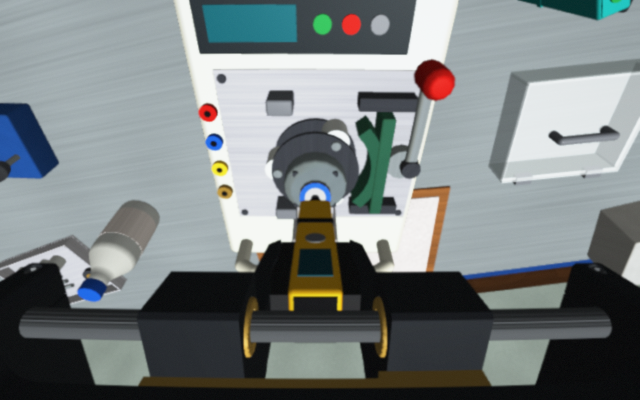

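```bash
python3 - <<'E'
from goal import *
s=env.sense();T,R=s['ee_pos'],s['tcp_rot']
k=at_z("wrist",(434,79),.147,T,R)[:2]; p=np.array([.6018,.1093]); d=k-p
print(k,np.hypot(*d),"lever rad",np.radians((np.degrees(np.arctan2(d[1],d[0]))+10.5)%360-85))
E
python3 f.py
```

```text
[0.51148422 0.11957634] 0.09089853614090926 lever rad 1.7280272335121012
F [-0.353  0.2    1.432] std [0.135 0.074 0.158] along zs 1.4770998034582028 TCP [0.566 0.024 0.222] y progress mm 9.57567022392571
```

{"method": "move_arm", "body": {
  "series": [
    [[0, 0, 0, 0, 0, 0, 10], [0, 0, 0, 0, 0, 0, 10], [0, 0, 0, 0, 0, 0, 10], [0, 0, 0, 0, 0, 0, 10], [0, 0, 0, 0, 0, 0, 10], [0, 0, 0, 0, 0, 0, 10], [0, 0, 0, 0, 0, 0, 10], [0, 0, 0, 0, 0, 0, 10]]
  ]
}}

```text
t: 21.7
ee_pos: [0.5658, 0.0244, 0.2224]
tcp_rot: [[0.923, 0.339, 0.182], [-0.171, -0.062, 0.983], [0.345, -0.939, 0.001]]
wrist_force: [-0.2, 0.4, 1.3]
width: 0.222
```

```bash
python3 -c "
from rig import env
print(env.sign_off()); print(env.sense()['t'])"
```

```text
the job is handed in; nothing more can be done
None
the job is handed in; nothing more can be done
```

I swung the cam lever home, drew the yellow pen from its dock and pressed its tip on the dot. I handed the job in at about 22 s with the pen still held there; `sign_off` gave no verdict.

**Last checks**
- **Lever:** the knob met its stop during the swing, with the wrist force rising to about 16 N. The final wrist picture reads about 1.73 rad against the 1.658 stop. That is above the stop, so it is measurement error, but it is well past the 1.52 needed.
- **Pen position:** the side and scene pictures show the tip on the dot, within about 2 mm. The tool is 0.2° from my estimate of square to the disc, and the pen was about 0.5° from square when last measured, before contact.
- **Press:** contact force is about 2.85 N, steady over two averages. By the spring figures that puts the tip about 4.6 mm in. This rests on a no-contact baseline judged from only a few readings.
- **Grip:** the opening is steady at 0.222, about 20 mm, which matches the pen body.
- **Bystanders:** I saw none move in the pictures, but I did not measure them again.

**What disagreed**
- **Fingertips:** the real fingertips sit about 40 mm behind the reported tool point. My first grip on the knob therefore shut on air, just above the knob. I measured the offset in all three cameras and used it from then on.
- **Tip sideways position:** triangulating the tip from the camera pictures and fitting the pen's face in the wrist picture disagreed by 3–5 mm sideways. I split the difference, then confirmed it in close-ups.
- **Disc tilt:** the depth image was too noisy to check it, so I used the given 20° with the measured pump heading.

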